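# Stamp a chair leg on the spring stamp

## Task

Mark the loose chair leg on the spring stamp: first draw the stamp's upright handle back until the sear catches and holds it by itself, then raise the propped leg upright and stand it, black foot down, in the gap in front of the stamp, square in the corner between anvil and back fence, and let go of it. Then press the trip plate so that the stamp fires by its spring and strikes the leg; never ease the handle forward or touch it while the leg stands in the gap. Leave the leg standing there pinned by the stamp, and do not knock the other things on the bench about.

Things in the scene. Friction and masses are not known exactly. Their poses are not given: they have to be found in the camera images.
- stamp: the spring stamp, a fixed bench machine of grey and bare steel. Origin: middle of its base's underside. Axes (M): x away from the operator, y the draw-back direction of the striker (it fires towards -y), z up. In M, mm: base plate x -55..80, y -170..170, 10 thick; front bearing block x -25..25, y -28..-4, up to z 92; rear block x -25..25, y 102..152, up to z 92; guide under trip plate up to z 30
- nest (a point): where the centre of the leg's foot belongs, on the top of the base plate, axes as M. From here, mm: anvil block x -28..28, y -58..-18 (its face at -18), 90 high; back fence with face at x +21, y -18..38, 50 high. The stamp's round head (32 diameter, axis 60 up) has its nose at y +10 when forward, so the 36 mm leg cannot enter until the striker is drawn back (nose then at y +50)
- lamp (a point): centre of the underside of the black bench lamp fixed to the machine: a box 50 (M x) x 130 (M y) x 28 mm high above this point, 235 mm over the bench, on a 16 mm column at M x +91 from here, joined by a level arm. It hangs over the handle and blocks a tool that comes straight down: reach under it from the operator's side (-x), tilted about 40 degrees, fingers pointing down and away (+x)
- handle (a point): grip point on the striker's upright steel handle bar, 12 mm thick along M y, 18 mm along M x, axes as M. The point is 122 mm above the bench; the bar ends 18 mm above it and is free to 34 mm below it. It moves with the striker; forward it lies at M (0, 30, 122). A 10 mm catch pin sticks out of the striker towards -x, 52 mm below the point
- striker (a joint): how far the striker is drawn back along M +y, m: 0 fully forward, end stop 0.050. Spring force 6 N at 0, 14 N at 0.040, 16 N at 0.050. Drawn past about 0.042, the sear snaps up and holds it at about 0.040 when let go. Resting on a leg that stands against the anvil it reads about 0.008
- sear (a joint): how far the sear and its trip plate are pressed down, m: 0 up, end stop 0.012; it springs back up by itself. A cocked striker is released when it is pressed down about 0.009; this takes up to about 8 N
- trip_plate (a point): top face of the trip plate, a bare steel plate 60 (M x) x 36 (M y) mm on the operator's side of the machine, 56 mm above the bench; the point lies 5 mm outward of its middle. Press straight down. Axes as M. It lies at M (-72, 55, 56), beside the lamp's edge, not under it
- leg_center (a point): centre of the loose chair leg, a square light-wood bar 36 x 36 x 180 mm, about 0.18 kg, with a black rubber foot on one end. Its z axis runs along it from foot to plain top; x, y square to its sides. At the start it is propped at 20 degrees, foot's edge on the bench, x axis level. The other bar of this wood is shorter (110 mm) and has no foot
- rest_top (a point): middle of the rounded top of the small fixed wooden rest that props the leg, about 37 mm above the bench; 28 mm wide (narrower than the leg), 22 mm along the leg. It touches the leg's underside about 108 mm from the foot end; its y axis points along the leg towards the top
- glue: bystander: white bottle, 56 mm diameter, 150 mm high, standing; origin under its centre
- offcut: bystander: bare wood offcut 36 x 110 (its y) x 36 mm, lying; origin under its centre
- tin: bystander: metal tin, 72 mm diameter, 55 mm high; origin under its centre
- hammer: bystander: lying hammer, 260 mm along its x, 26 mm high; origin under its middle
- driver: bystander: lying screwdriver, 200 mm along its x, 26 mm high; origin under its middle
- tape: bystander: roll of paper tape lying flat, 96 mm diameter, 36 mm high; origin under its centre
- sander: bystander: cork sanding block 70 x 110 (its y) x 36 mm; origin under its centre
Things that resemble listed ones, but are neither listed nor needed, are in the scene too. Leave any blue look-alike of the part that bears leg_center alone.

How it is judged:
By the outcome, as a careful person would: the job done as asked, in the order asked, and still so for the second after the job is handed in, with the robot touching nothing.
It also fails if it takes over 72 s, if anything falls off the work surface, if the arm or the gripper's body presses on something with over 40 N, if the wrist force passes 120 N, or if a joint passes its speed limit or range.

## Robot

A 7-joint arm with a two-finger parallel gripper is mounted at the origin on the work surface. World frame = base frame: x ahead of the robot, y to its left, z up, the work surface at z = 0. Lengths are in mm, angles in rad, forces in N, time in s.
With the tool pointing down it reaches from about 350 to 900 mm from the base axis. Payload 7.2 kg.
Tool frame: the origin (TCP) lies at the very end of the fingers, on their centre line; the grasp point (between the pads) lies robot.tcp_to_grasp behind it (robot.tcp_to_grasp is the distance from the TCP to the grasp point, in mm); x points along the fingers, z is the direction in which the jaws open and shut, and the axes are right-handed (so a half turn about x gives the same grasp; the last joint's range is limited). The gripper opens to 85 mm and grips with 20 to 120 N. Pads are 22 mm wide; open, the fingers measure 114 mm over their backs; the gripper's body (76 mm by 85 mm) begins 54 mm behind the grasp point. The pads swing forward as they close: fully open they stand 13 mm farther back than shut.
Start: joints at [1.268, 0.411, -0.013, 1.596, 0.006, 1.134, -0.082], TCP at [145.393, -607.857, 231.297] pointing down, gripper open.
Joint ranges: [-2.95, 2.95], [-0.29, 1.99], [-1.47, 1.44], [0.14, 2.54], [-1.03, 4.17], [0.13, 1.85], [-2.86, 2.86]. Speed limits (rad/s): [2.39, 2.39, 3.01, 3.01, 3.14, 3.14, 3.14].

## Interface

Orientations are given as a unit quaternion [x, y, z, w].
In Python, from workcell import status, eyes, robot gives the robot as it stands.
- The arm moves only by the tool apply_moves, never from a script. Its argument "plan" is text: rows parted by semicolons, each of 6 numbers parted by spaces: the shift along the tool's x, y, z in cm, then the turn, a rotation vector about the tool's x, y, z in degrees. In form: x y z ax ay az; .... A call has 1 to 5 rows; each row shifts and turns the pose as measured when the row begins, along the tool's axes as they then stand; what a row does not reach is not made up. A row lasts 1/12 s, in which the tool goes at most 41.7 mm and 7.16 degrees, less where a joint would pass 70% of its speed; a pose out of reach is approached as far as the arm can. A call with a gripper value outside its range is refused whole. "grip" is the finger opening in cm, from 0 to 8.54, set as the call begins (left out, the last holds). The fingers move at their own pace and stop on an object; "grip_force" is the grip in N (left out, the last holds). Time passes only in rows, so rows that do not move let the fingers close. It gives the time, the measured TCP pose, the force and the opening at its end, in the units of the state.
- status.get_obs(): the state, without advancing time (a new reading comes with each control period).
- eyes.capture(name): name is "scene" or "top" or "wrist"; returns the picture (420x560x3 uint8, blue, green, red); there is no depth.
- eyes.camera_params(name): a dict with "vfov" (degrees; the focal length in pixels is half the picture's height over the tangent of half this angle, whatever the lens; pixels are square), "cx", "cy" (the principal point, pixels), "R" (3x3) and "t" (3): a world point X has camera coordinates R X + t. Camera axes: x right, y down, z forward; pixel columns grow to the right and rows downward; lengths in mm; the calibration is good to about 2 mm. A picture is of the moment at which its call begins: read the wrist's pose just before it. camera_params takes no time and is no camera call; for the wrist camera it gives the pose at the moment of the call.
- robot.finish_job(): hands the job in, once; it reports no verdict.
The state is a dict: "t": time; "qpos": joint angles; "qd": joint speeds; "joint_torque": joint torques, N m; "tcp_pos": TCP position; "eef_rot": TCP orientation; "wrist_force": force on the tool from outside, world axes, zero at the start; "torque": the same for the moment, N m; "gripper_width": opening from 0.0 (shut) to 1.0 (fully open).
Only numpy, scipy, OpenCV 4.12 (cv2) and the standard library are available. Lean on these libraries where they do the work, as an engineer would, in place of code of your own. Each camera call takes 0.05 s, during which the arm holds its last target.

## Working session

There is one attempt and no reset: what is moved stays moved. The work goes in short steps, Python scripts to look and compute and a tool call to move; the robot and the scene stay as the last step left them, time stands still between calls to the robot, and variables do not carry over. Pictures are saved under pics/ and viewed, and the job is handed in when it is done.

Besides the shell and the picture viewer there is one more tool, called as name(argument=value, ...) on one line, values as JSON. apply_moves: Moves the arm, as the interface text tells. Its arguments: {"type":"object","properties":{"plan":{"type":"string"},"grip":{"type":"number"},"grip_force":{"type":"number"}},"required":["plan"]}

```bash
ls; mkdir -p pics; python3 - <<'E'
from workcell import status, eyes, robot
import cv2,numpy as np
print(status.get_obs()); print(robot.tcp_to_grasp)
for n in ["scene","top","wrist"]:
    p=eyes.camera_params(n); print(n,p)
    cv2.imwrite(f"pics/{n}0.png",eyes.capture(n))
E
```

```text
pics
{'t': 0.0, 'qpos': array([ 1.26778738,  0.41190362, -0.0127637 ,  1.59702443,  0.00558276,
        1.13429966, -0.08219841]), 'qd': array([ 0.00015336,  0.0007755 ,  0.00020134,  0.00077372,  0.00065726,
       -0.0009337 , -0.00326694]), 'joint_torque': array([-9.41053404e-04, -6.00628424e+01,  6.82448186e-01, -2.99407303e+01,
        1.39462156e-02,  1.06066602e-02, -1.19470317e-05]), 'tcp_pos': array([ 145.2925988 , -607.37635941,  230.45849907]), 'eef_rot': array([ 0.43830058,  0.55560027, -0.43764345,  0.55467932]), 'wrist_force': array([0.07778659, 0.62002881, 1.29932537]), 'torque': array([-0.00188759, -0.01341373,  0.01722284]), 'gripper_width': 0.9954134555906768}
18.700000000000003
scene {'vfov': 52.75862625088387, 'cx': 280.3766031518869, 'cy': 210.58314911291646, 'R': array([[ 0.12224202,  0.99229735,  0.02007112],
       [ 0.71593049, -0.07415415, -0.69422237],
       [-0.68738666,  0.09923267, -0.71948069]]), 't': array([   4.55243199, -243.01571662, 1837.84946173])}
top {'vfov': 47.228257381666204, 'cx': 273.04791315447534, 'cy': 207.8566319046391, 'R': array([[ 2.32050127e-03, -9.99997261e-01,  3.04604834e-04],
       [-9.83949446e-01, -2.33761363e-03, -1.78432124e-01],
       [ 1.78432347e-01,  1.14336214e-04, -9.83952176e-01]]), 't': array([ -50.04489974,  501.50826185, 1507.54189522])}
wrist {'vfov': 66.55667410043782, 'cx': 279.6126965344018, 'cy': 207.65648361551138, 'R': array([[ 2.32373928e-01, -9.72626097e-01, -9.12646411e-04],
       [-9.27321708e-01, -2.21832927e-01,  3.01437559e-01],
       [-2.93388492e-01, -6.91999128e-02, -9.53485482e-01]]), 't': array([-624.26037215,  -39.42070941,  378.48481711])}
```

View pics/scene0.png

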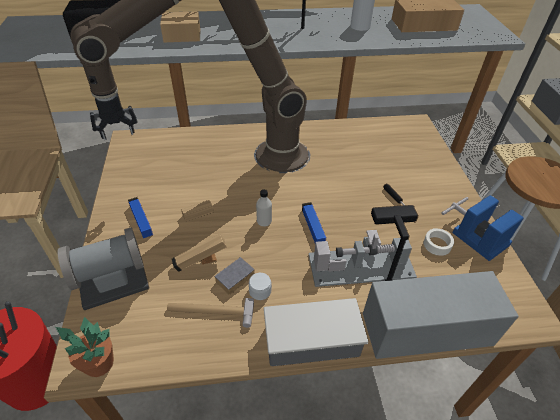

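View pics/top0.png

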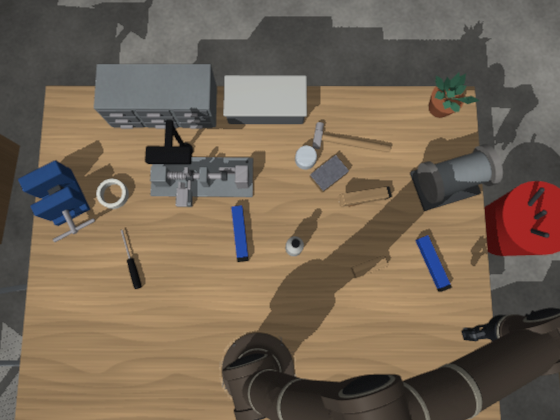

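View pics/wrist0.png

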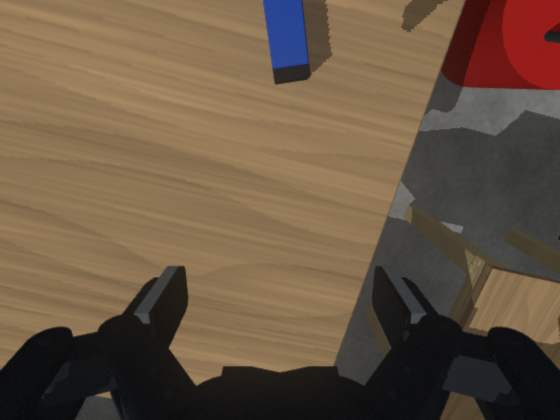

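```bash
python3 - <<'E'
import cv2
a=cv2.imread("pics/top0.png")
cv2.imwrite("pics/z1.png",cv2.resize(a[115:220,130:270],None,fx=5.5,fy=5.5,interpolation=cv2.INTER_CUBIC))
cv2.imwrite("pics/z2.png",cv2.resize(a[120:285,280:410],None,fx=3.6,fy=3.6,interpolation=cv2.INTER_CUBIC))
a=cv2.imread("pics/scene0.png")
cv2.imwrite("pics/z3.png",cv2.resize(a[195:295,295:425],None,fx=6,fy=6,interpolation=cv2.INTER_CUBIC))
cv2.imwrite("pics/z4.png",cv2.resize(a[195:335,145:285],None,fx=4.2,fy=4.2,interpolation=cv2.INTER_CUBIC))
E
```

```text
(no output)
```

View pics/z1.png

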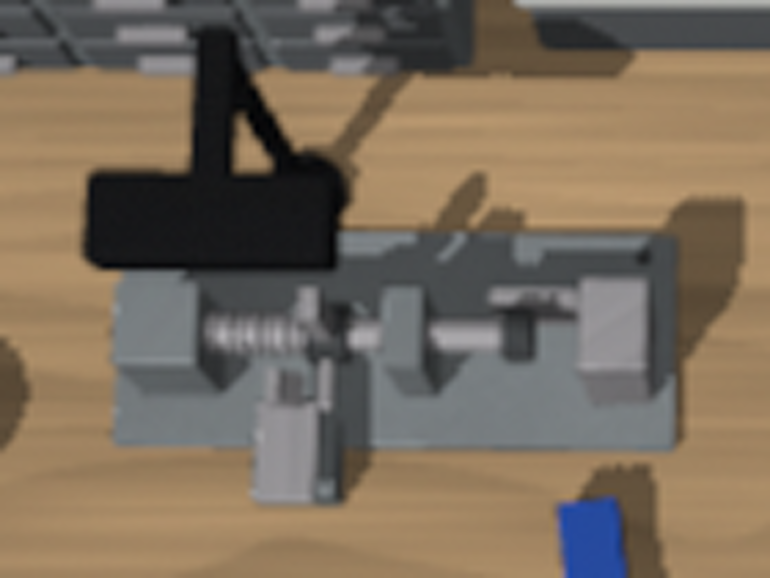

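View pics/z2.png

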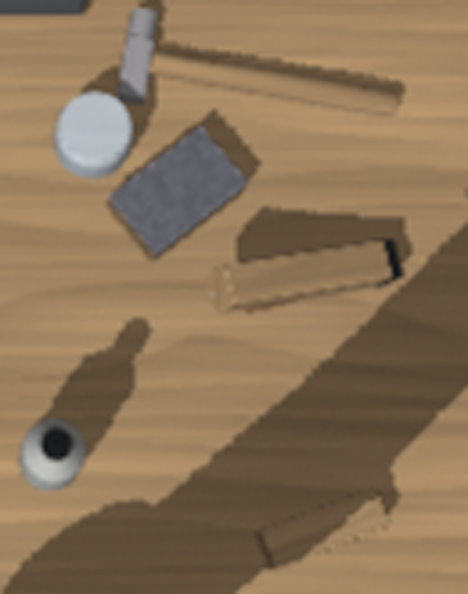

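View pics/z3.png

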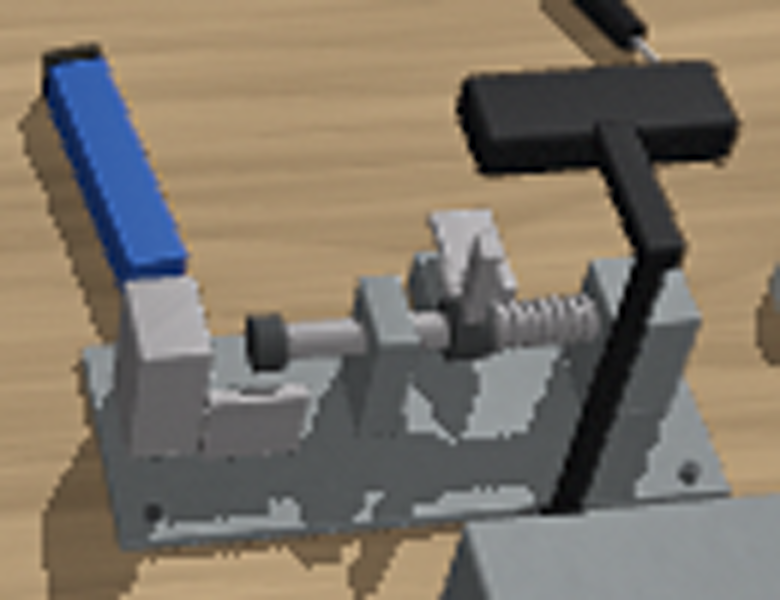

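View pics/z4.png

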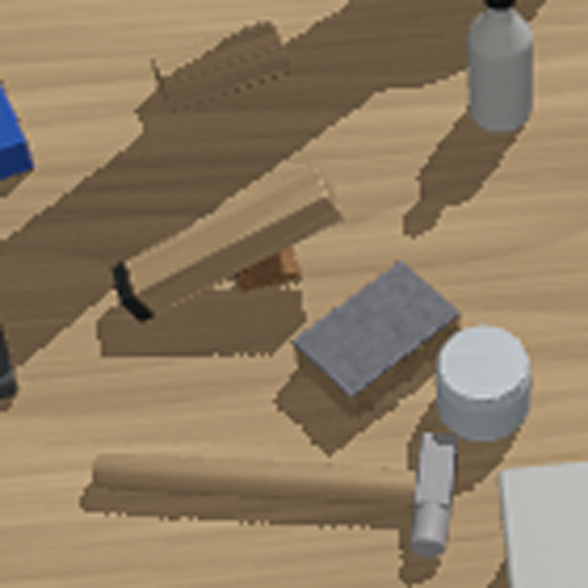

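```bash
cat > h.py <<'E'
import numpy as np, cv2
from workcell import status, eyes, robot
from scipy.spatial.transform import Rotation as Rn
from scipy.optimize import least_squares
def par(n):
    p=eyes.camera_params(n); f=210/np.tan(np.radians(p['vfov']/2)); return f,p['cx'],p['cy'],np.array(p['R']),np.array(p['t'])
def ray(P,u,v):
    f,cx,cy,R,t=P
    d=R.T@np.array([(u-cx)/f,(v-cy)/f,1.]); return -R.T@t,d/np.linalg.norm(d)
def plane(P,u,v,z):
    c,d=ray(P,u,v); return c+d*(z-c[2])/d[2]
def proj(P,X):
    f,cx,cy,R,t=P
    X=np.atleast_2d(X)@R.T+t; return np.c_[cx+f*X[:,0]/X[:,2],cy+f*X[:,1]/X[:,2]]
def tri(obs):
    A=np.zeros((3,3));b=np.zeros(3)
    for P,u,v in obs:
        c,d=ray(P,u,v);Q=np.eye(3)-np.outer(d,d);A+=Q;b+=Q@c
    return np.linalg.solve(A,b)
def M2W(m,pose):
    x,y,a=pose; m=np.atleast_2d(m).astype(float); c,s=np.cos(a),np.sin(a)
    return np.c_[x+c*m[:,0]-s*m[:,1],y+s*m[:,0]+c*m[:,1],m[:,2]]
def fitM(obs,x0=(0,0,0)):
    # obs: list of (P,u,v,(mx,my,mz))
    f=lambda q: np.concatenate([(proj(P,M2W(m,q))[0]-[u,v]) for P,u,v,m in obs])
    r=least_squares(f,x0,x_scale=[1,1,.01],loss='soft_l1'); return r.x,r.fun.reshape(-1,2)
E
python3 - <<'E'
from h import *
T=par("top");S=par("scene")
for n,P in (("top",T),("scene",S)): print(n,-P[3].T@P[4],P[0])
z=lambda x,y:((x+.5)/5.5-.5+130,(y+.5)/5.5-.5+115)
pts=[((115,443),(-55,170,10)),((676,448),(-55,-170,10)),((678,233),(80,-170,10)),
 ((127,279),(25,152,92)),((200,279),(25,102,92)),((195,365),(-25,102,92)),((116,362),(-25,152,92)),
 ((383,288),(25,-4,92)),((423,288),(25,-28,92)),((392,363),(-25,-4,92)),((427,363),(-25,-28,92))]
obs=[(T,*z(*a),m) for a,m in pts]
q,r=fitM(obs,(750,150,0));print(q,np.degrees(q[2]));print(r.round(1))
# anvil top z 100
c,s=np.cos(q[2]),np.sin(q[2]);Ri=np.array([[c,s],[-s,c]])
for a in [(582,278),(648,278),(582,372),(650,372)]:
    w=plane(T,*z(*a),100);print('anvil',Ri@(w[:2]-q[:2]))
for a in [(265,402),(315,402),(255,495),(312,497)]:
    w=plane(T,*z(*a),56);print('trip',Ri@(w[:2]-q[:2]))
for a in [(88,172),(335,172),(335,268),(85,265)]:
    w=plane(T,*z(*a),263);print('lamp',Ri@(w[:2]-q[:2]))
E
```

```text
top [ 224.5806665   -49.04479676 1572.84955627] 480.348102551718
scene [1436.73906648 -204.91270094 1153.49887168] 423.42605232144257
[ 6.03607923e+02  1.88644887e+02 -6.68415293e-03] -0.38297375276726037
[[-0.2  0.1]
 [ 0.1  0.1]
 [ 0.4 -0.1]
 [-1.8  0.1]
 [ 0.6  0.2]
 [ 0.7 -0.1]
 [-0.7  0.3]
 [ 0.6 -1.1]
 [ 0.9 -1.1]
 [-1.6  0.5]
 [-0.4  0.6]]
anvil [  26.07893294 -117.81746222]
anvil [  26.42434002 -155.82195925]
anvil [ -29.46286402 -119.09430937]
anvil [ -29.10975543 -157.99536969]
trip [-38.85776966  70.4772514 ]
trip [-38.59105675  41.08240713]
trip [-94.53072227  73.84862021]
trip [-95.41734745  40.50369948]
lamp [ 35.58685211 124.77951845]
lamp [36.74657981 -2.63895901]
lamp [-14.43491214  -4.66973176]
lamp [-14.01058977 123.52195297]
```

```bash
python3 - <<'E'
from h import *
o=status.get_obs(); R=Rn.from_quat(o['eef_rot']).as_matrix(); print(R.round(3))
W=par("wrist"); c=-W[3].T@W[4]; print("cam in tool",R.T@(c-o['tcp_pos']), "fwd",R.T@W[3][2])
import cv2
a=cv2.imread("pics/top0.png"); b=cv2.imread("pics/scene0.png")
cv2.imwrite("pics/z5.png",cv2.resize(cv2.convertScaleAbs(a[178:222,330:400],alpha=1.5),None,fx=11,fy=11,interpolation=cv2.INTER_CUBIC))
cv2.imwrite("pics/z6.png",cv2.resize(cv2.convertScaleAbs(b[228:290,160:240],alpha=1.5),None,fx=9,fy=9,interpolation=cv2.INTER_CUBIC))
E
```

```text
[[-0.     0.973  0.233]
 [ 0.001  0.233 -0.973]
 [-1.    -0.    -0.001]]
cam in tool [-1.41648485e+02  7.63462928e+01 -1.40658324e-01] fwd [ 9.53517255e-01 -3.01338154e-01  4.00995209e-04]
```

View pics/z5.png

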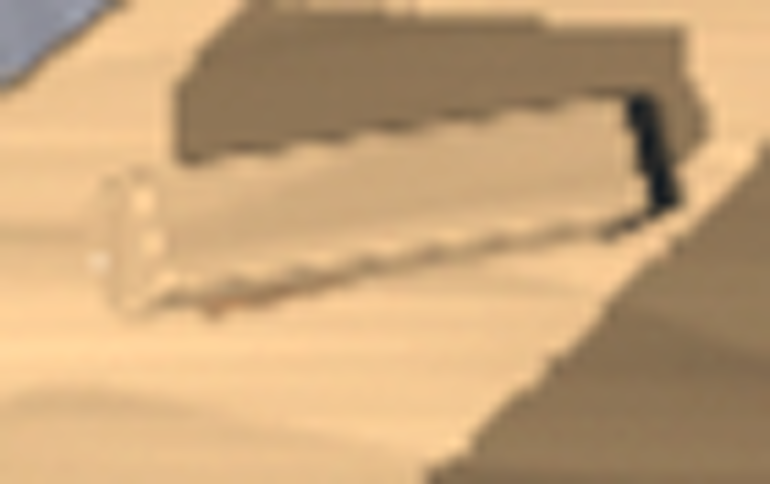

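View pics/z6.png

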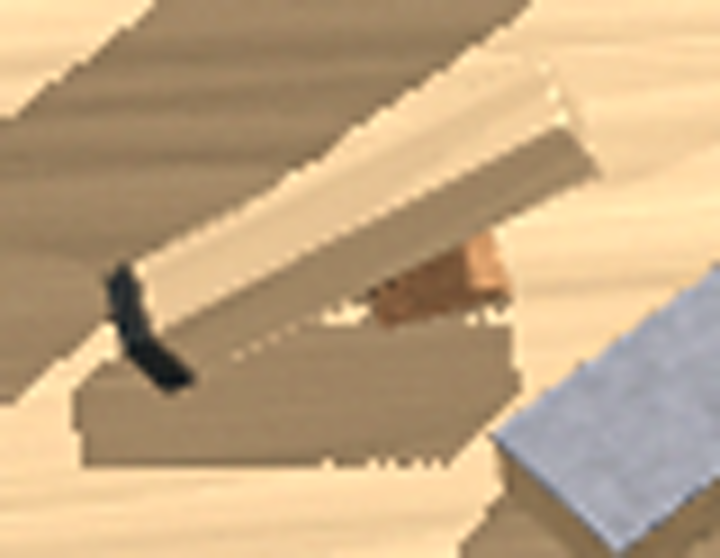

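```bash
cat >> h.py <<'E'
def leg_axes(psi,tilt=np.radians(20)):
    a=np.array([np.cos(psi)*np.cos(tilt),np.sin(psi)*np.cos(tilt),np.sin(tilt)])
    n=np.array([-np.cos(psi)*np.sin(tilt),-np.sin(psi)*np.sin(tilt),np.cos(tilt)])
    l=np.cross(a,n) # level lateral; psi=90deg -> +x
    return l,n,a
LZ=90*np.sin(np.radians(20))+18*np.cos(np.radians(20))
def fitLeg(obs,x0):
    def f(q):
        l,n,a=leg_axes(q[2]); c=np.array([q[0],q[1],LZ])
        return np.concatenate([proj(P,c+18*m[0]*l+18*m[1]*n+90*m[2]*a)[0]-[u,v] for P,u,v,m in obs])
    r=least_squares(f,x0,x_scale=[1,1,.01],loss='soft_l1'); return r.x,r.fun.reshape(-1,2)
E
python3 - <<'E'
from h import *
T=par("top");S=par("scene")
zt=lambda x,y:((x+.5)/11-.5+330,(y+.5)/11-.5+178)
zs=lambda x,y:((x+.5)/9-.5+160,(y+.5)/9-.5+228)
ot=[((655,93),(1,1,-1)),((682,205),(-1,1,-1)),((140,175),(1,1,1)),((160,300),(-1,1,1)),((125,316),(-1,-1,1)),((103,182),(1,-1,1))]
os_=[((106,275),(-1,1,-1)),((125,345),(1,1,-1)),((170,392),(1,-1,-1)),((567,130),(1,1,1)),((600,173),(1,-1,1)),((535,60),(-1,1,1))]
obs=[(T,*zt(*a),m) for a,m in ot]+[(S,*zs(*a),m) for a,m in os_]
q,r=fitLeg(obs,(560,-280,1.4));print(q,np.degrees(q[2]));print(r.round(1))
for name,n,u,v,h in [("glue","top",295,244,150),("tin","top",306,157,55),("sander","top",329,171,36),("hammerhead","top",319,135,26),("tape","top",111,193,36)]:
    print(name,plane(T,u,v,h).round())
E
```

```text
[ 541.61320027 -344.69019671    1.78977721] 102.54668041381277
[[-0.1 -0.4]
 [ 0.2 -0.1]
 [-0.7 -1. ]
 [ 0.2 -1.4]
 [-1.9 -0. ]
 [-2.5  1.4]
 [-0.8 -0.5]
 [-1.   0.1]
 [-0.6  0.1]
 [-0.7 -1. ]
 [ 0.1 -0.1]
 [ 0.2 -1.2]]
glue [ 374. -114.  150.]
tin [ 669. -156.   55.]
sander [ 627. -233.   36.]
hammerhead [ 755. -203.   26.]
tape [551. 481.  36.]
```

```bash
cat >> h.py <<'E'
def rows(pt,Rt,n,k=5,obs=None,slow=1):
    """rows toward TCP pt, rotation matrix Rt: n rows total, print first k"""
    o=obs or status.get_obs(); p=np.array(o['tcp_pos']);R0=Rn.from_quat(o['eef_rot']);Rt=Rn.from_matrix(Rt)
    rel=(R0.inv()*Rt).as_rotvec(); d=np.array(pt)-p
    need=max(np.linalg.norm(d)/41,np.linalg.norm(np.degrees(rel))/7.1)
    n=max(n,int(np.ceil(need)))
    R=R0; out=[]
    for i in range(min(k,n)):
        s=R.inv().apply(d/n)/10; out.append(" ".join("%g"%round(v,2) for v in s)+" "+" ".join("%g"%round(v,1) for v in np.degrees(rel)/n))
        R=R*Rn.from_rotvec(rel/n)
    print("n=%d |d|=%.1f ang=%.1f"%(n,np.linalg.norm(d),np.degrees(np.linalg.norm(rel))));print("; ".join(out))
def rot(x,z):
    x=np.array(x,float);x/=np.linalg.norm(x);z=np.array(z,float);z-=x*(x@z);z/=np.linalg.norm(z);return np.c_[x,np.cross(z,x),z]
def st():
    o=status.get_obs();R=Rn.from_quat(o['eef_rot']).as_matrix()
    print("t %.2f"%o['t'],"tcp",o['tcp_pos'].round(1),"x",R[:,0].round(3),"z",R[:,2].round(3),"q",o['qpos'].round(2),"F",o['wrist_force'].round(1),"g %.2f"%o['gripper_width'])
E
python3 - <<'E'
from h import *
rows([470,170,300],rot([0,0,-1],[0,1,0]),25)
E
```

```text
n=25 |d|=845.4 ang=166.5
-0.27 1.99 -2.72 -6.7 -0 -0; -0.27 2.29 -2.47 -6.7 -0 -0; -0.27 2.56 -2.19 -6.7 -0 -0; -0.27 2.8 -1.88 -6.7 -0 -0; -0.28 3 -1.54 -6.7 -0 -0
```

apply_moves(plan="-0.3 2 -2.7 -6.7 0 0; -0.3 2.3 -2.5 -6.7 0 0; -0.3 2.6 -2.2 -6.7 0 0; -0.3 2.8 -1.9 -6.7 0 0; -0.3 3 -1.5 -6.7 0 0")

```text
t: 0.57
tcp_pos: [206.7, -450.5, 241.7]
eef_rot: [0.256, 0.662, -0.255, 0.657]
wrist_force: [1.1, -0.1, 0.7]
gripper_width: 0.998
```

```bash
python3 - <<'E'
from h import *
st()
rows([470,170,300],rot([0,0,-1],[0,1,0]),20)
E
```

```text
t 0.57 tcp [ 206.7 -450.5  241.7] x [-0.006  0.003 -1.   ] z [ 0.738 -0.675 -0.007] q [ 1.2   0.19 -0.19  1.87  0.04  1.08  0.26] F [ 1.1 -0.1  0.7] g 1.00
n=20 |d|=676.6 ang=132.4
-0.29 3.18 -1.12 -6.6 -0 -0; -0.29 3.29 -0.75 -6.6 -0 -0; -0.29 3.35 -0.37 -6.6 -0 -0; -0.29 3.37 0.02 -6.6 -0 -0; -0.29 3.34 0.41 -6.6 -0 -0
```

apply_moves(plan="-0.3 3.2 -1.1 -6.6 0 0; -0.3 3.3 -0.7 -6.6 0 0; -0.3 3.4 -0.4 -6.6 0 0; -0.3 3.4 0 -6.6 0 0; -0.3 3.3 0.4 -6.6 0 0")

```text
t: 0.98
tcp_pos: [272.1, -285.6, 256.6]
eef_rot: [0.049, 0.708, -0.047, 0.703]
wrist_force: [0.3, -0.0, 0.5]
gripper_width: 1.0
```

```bash
python3 - <<'E'
from h import *
st()
rows([470,170,300],rot([0,0,-1],[0,1,0]),15,10)
E
```

```text
t 0.98 tcp [ 272.1 -285.6  256.6] x [-0.008  0.003 -1.   ] z [ 0.991 -0.135 -0.008] q [ 1.07  0.01 -0.38  2.05  0.01  1.1   0.55] F [ 0.3 -0.   0.5] g 1.00
n=15 |d|=498.6 ang=97.7
-0.29 3.19 0.9 -6.5 -0 -0; -0.29 3.07 1.25 -6.5 -0 -0; -0.29 2.9 1.59 -6.5 -0 -0; -0.29 2.7 1.91 -6.5 -0 -0; -0.29 2.47 2.21 -6.5 -0 -0; -0.3 2.2 2.47 -6.5 -0 -0; -0.3 1.91 2.71 -6.5 -0 -0; -0.3 1.59 2.91 -6.5 -0 -0; -0.3 1.25 3.07 -6.5 -0 -0; -0.3 0.89 3.19 -6.5 -0 -0
```

apply_moves(plan="-0.3 2.8 1.7 -6.5 0 0; -0.3 2.7 2 -6.5 0 0; -0.3 2.5 2.4 -6.5 0 0; -0.3 2.2 2.5 -6.5 0 0; -0.3 2 2.7 -6.5 0 0")

```text
t: 1.4
tcp_pos: [373.5, -143.3, 272.2]
eef_rot: [-0.16, 0.691, 0.161, 0.686]
wrist_force: [1.6, -0.7, 0.0]
gripper_width: 1.003
```

```bash
python3 - <<'E'
from h import *
st()
rows([470,170,300],rot([0,0,-1],[0,1,0]),10,10)
E
```

```text
t 1.40 tcp [ 373.5 -143.3  272.2] x [-0.008 -0.    -1.   ] z [ 0.897  0.443 -0.007] q [ 0.85  0.02 -0.6   2.    0.01  1.13  0.7 ] F [ 1.6 -0.7  0. ] g 1.00
n=10 |d|=329.0 ang=63.7
-0.29 2.38 2.25 -6.4 -0 -0; -0.29 2.12 2.5 -6.4 -0 -0; -0.29 1.83 2.72 -6.4 -0 -0; -0.29 1.51 2.91 -6.4 -0 -0; -0.29 1.18 3.06 -6.4 -0 -0; -0.29 0.83 3.17 -6.4 -0 -0; -0.28 0.48 3.24 -6.4 -0 -0; -0.28 0.11 3.28 -6.4 -0 -0; -0.28 -0.25 3.27 -6.4 -0 -0; -0.28 -0.61 3.22 -6.4 -0 -0
```

apply_moves(plan="-0.3 2.4 2.3 -6.4 0 0; -0.3 2.1 2.5 -6.4 0 0; -0.3 1.8 2.7 -6.4 0 0; -0.3 1.5 2.9 -6.4 0 0; -0.3 1.2 3.1 -6.4 0 0")

```text
t: 1.82
tcp_pos: [422.5, 22.0, 287.9]
eef_rot: [-0.352, 0.615, 0.354, 0.611]
wrist_force: [1.4, 0.3, 0.4]
gripper_width: 1.002
```

```bash
python3 - <<'E'
from h import *
st()
rows([470,170,300],rot([0,0,-1],[0,1,0]),5,10)
E
```

```text
t 1.82 tcp [422.5  22.  287.9] x [-0.006 -0.001 -1.   ] z [ 0.501  0.865 -0.004] q [ 0.62  0.07 -0.81  1.92  0.06  1.18  0.84] F [1.4 0.3 0.4] g 1.00
n=5 |d|=155.9 ang=30.1
-0.25 0.66 3.04 -6 -0 -0.1; -0.25 0.34 3.09 -6 -0 -0.1; -0.25 0.02 3.11 -6 -0 -0.1; -0.25 -0.31 3.09 -6 -0 -0.1; -0.24 -0.63 3.04 -6 -0 -0.1
```

apply_moves(plan="-0.3 0.7 3 -6 0 0; -0.3 0.3 3.1 -6 0 0; -0.3 0 3.1 -6 0 0; -0.2 -0.3 3.1 -6 0 0; -0.2 -0.6 3 -6 0 0")

```text
t: 2.23
tcp_pos: [468.6, 177.7, 301.6]
eef_rot: [-0.506, 0.495, 0.506, 0.492]
wrist_force: [0.2, -0.8, 0.1]
gripper_width: 1.002
```

```bash
python3 - <<'E'
from h import *
st()
t=np.radians(40)
P=np.array([603.8,218.6,122]); ax=np.array([np.sin(t),0,-np.cos(t)])
q=(603.6,188.6,-.0067)
print(M2W([[0,30,122]],q))
rows(P+ax*(18.7-110),rot(ax,[0,1,0]),6,10)
E
```

```text
t 2.23 tcp [468.6 177.7 301.6] x [-0.004 -0.003 -1.   ] z [-0.025  1.    -0.002] q [ 0.35  0.27 -0.97  1.74  0.24  1.26  0.92] F [ 0.2 -0.8  0.1] g 1.00
[[603.8009985  218.59932665 122.        ]]
n=6 |d|=139.9 ang=40.2
1.82 -1.3 0.66 0.2 0.1 -6.7; 1.96 -1.08 0.66 0.2 0.1 -6.7; 2.07 -0.84 0.67 0.2 0.1 -6.7; 2.15 -0.59 0.67 0.2 0.1 -6.7; 2.21 -0.33 0.68 0.2 0.1 -6.7; 2.23 -0.07 0.68 0.2 0.1 -6.7
```

apply_moves(plan="1.8 -1.3 0.7 0 0 -6.7; 2 -1.1 0.7 0 0 -6.7; 2.1 -0.8 0.7 0 0 -6.7; 2.1 -0.6 0.7 0 0 -6.7; 2.2 -0.3 0.7 0 0 -6.7", grip=5.5)

```text
t: 2.65
tcp_pos: [530.1, 218.3, 221.0]
eef_rot: [0.617, -0.342, -0.364, -0.608]
wrist_force: [0.6, -2.4, -0.1]
gripper_width: 0.642
```

```bash
python3 - <<'E'
from h import *
st()
t=np.radians(40)
P=np.array([603.8,218.6,122]); ax=np.array([np.sin(t),0,-np.cos(t)])
rows(P+ax*(18.7-110),rot(ax,[0,1,0]),1,10)
W=par("wrist"); im=eyes.capture("wrist"); cv2.imwrite("pics/w1.png",im); np.save("w1.npy",np.array(list(W),dtype=object),allow_pickle=True)
print(proj(W,[P]))
E
```

```text
t 2.65 tcp [530.1 218.3 221. ] x [ 0.501  0.02  -0.865] z [-0.033  0.999  0.004] q [ 0.09  0.2  -0.82  2.11  0.85  0.63  0.28] F [ 0.6 -2.4 -0.1] g 0.64
n=2 |d|=32.7 ang=10.1
1.63 0.08 -0.02 0.7 0.6 -5; 1.62 0.22 0 0.7 0.6 -5
[[276.93910962 216.89182935]]
```

View pics/w1.png

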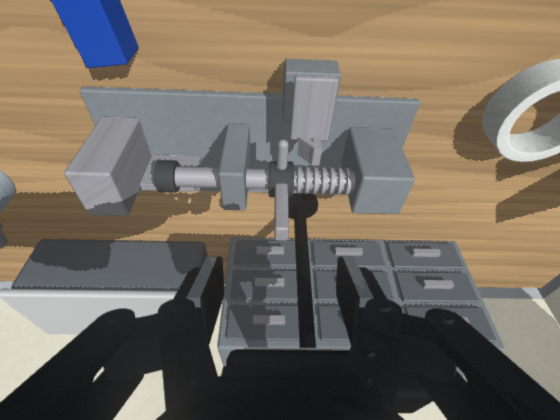

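```bash
python3 - <<'E'
import cv2
a=cv2.imread("pics/w1.png")
cv2.imwrite("pics/z7.png",cv2.resize(a[55:250,65:425],None,fx=2.2,fy=2.2,interpolation=cv2.INTER_CUBIC))
E
```

```text
(no output)
```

View pics/z7.png

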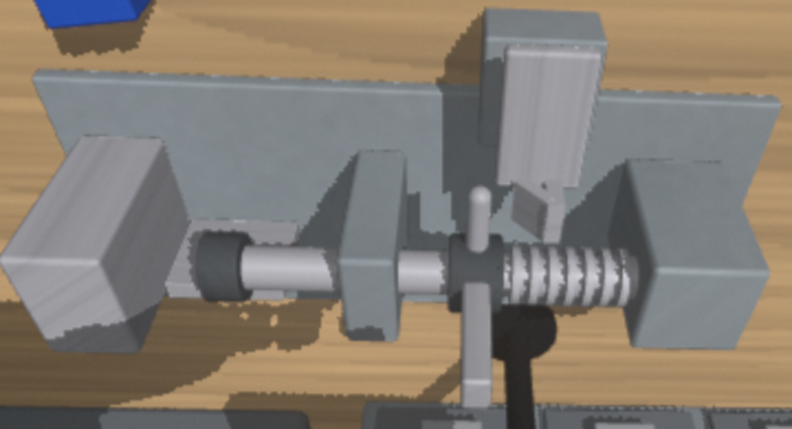

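```bash
python3 - <<'E'
from h import *
W=list(np.load("w1.npy",allow_pickle=True)); W=[float(W[0]),float(W[1]),float(W[2]),np.array(W[3],float),np.array(W[4],float)]
T=par("top")
z=lambda x,y:((x+.5)/2.2-.5+65,(y+.5)/2.2-.5+55)
pts=[((37,71),(-55,-170,10)),((780,97),(-55,170,10)),
((660,272),(-25,102,92)),((766,272),(-25,152,92)),((630,346),(25,102,92)),((736,348),(25,152,92)),
((342,263),(-25,-28,92)),((396,263),(-25,-4,92)),((346,336),(25,-28,92)),((398,340),(25,-4,92)),
((465,382),(-9,24,140)),((492,382),(-9,36,140))]
obs=[(W,*z(*a),m) for a,m in pts]
q,r=fitM(obs,(603,189,0));print(q,np.degrees(q[2]));print(r.round(1))
c,s=np.cos(q[2]),np.sin(q[2]);Ri=np.array([[c,s],[-s,c]])
for a in [(0,262),(100,265),(51,348),(146,350)]:
    w=plane(W,*z(*a),100);print('anvil',Ri@(w[:2]-q[:2]))
for a in [(510,45),(601,50),(498,183),(576,187)]:
    w=plane(W,*z(*a),56);print('trip',Ri@(w[:2]-q[:2]))
E
```

```text
[ 6.05304062e+02  1.92806082e+02 -1.26611767e-02] -0.7254319899164567
[[-4.4  0.8]
 [ 3.3  2.9]
 [-1.6 -1.5]
 [ 5.2  0.2]
 [ 0.3  1.6]
 [ 0.8  2.1]
 [-3.2 -2. ]
 [-0.4 -1.2]
 [-0.   2.7]
 [ 0.5  1.5]
 [-1.  -0.6]
 [ 1.3 -0.2]]
anvil [ -24.93867313 -155.55673521]
anvil [ -24.98235167 -117.61560421]
anvil [  25.38268552 -155.86583068]
anvil [  25.02468224 -114.70719044]
trip [-98.24724351  37.45619634]
trip [-97.8364462   70.63403267]
trip [-38.45380006  37.41439267]
trip [-37.83233107  70.77599255]
```

```bash
cat >> h.py <<'E'
K1=0.0
def projd(P,X,k1):
    f,cx,cy,_,_=P; q=proj(P,X)-[cx,cy]; r2=(q**2).sum(1,keepdims=True)/f**2
    return q*(1+k1*r2)+[cx,cy]
def und(P,u,v,k1):
    f,cx,cy,_,_=P; d=np.array([u-cx,v-cy]); q=d.copy()
    for _ in range(20): q=d/(1+k1*(q@q)/f**2)
    return q+[cx,cy]
def loadW(fn):
    W=np.load(fn,allow_pickle=True); return [float(W[0]),float(W[1]),float(W[2]),np.array(W[3],float),np.array(W[4],float)]
def snapW(name):
    W=par("wrist"); im=eyes.capture("wrist"); cv2.imwrite(f"pics/{name}.png",im); np.save(f"{name}.npy",np.array(list(W),dtype=object),allow_pickle=True); return W,im
E
python3 - <<'E'
from h import *
W=loadW("w1.npy");T=par("top")
z=lambda x,y:((x+.5)/2.2-.5+65,(y+.5)/2.2-.5+55)
pts=[((37,71),(-55,-170,10)),((780,97),(-55,170,10)),
((660,272),(-25,102,92)),((766,272),(-25,152,92)),((630,346),(25,102,92)),((736,348),(25,152,92)),
((342,263),(-25,-28,92)),((396,263),(-25,-4,92)),((346,336),(25,-28,92)),((398,340),(25,-4,92)),
((465,382),(-9,24,140)),((492,382),(-9,36,140)),
((510,45),(-97,37,56)),((601,50),(-97,73,56)),((498,183),(-37,37,56)),((576,187),(-37,73,56)),
((0,262),(-28,-158,100)),((100,265),(-28,-118,100)),((51,348),(28,-158,100)),((146,350),(28,-118,100))]
zt=lambda x,y:((x+.5)/5.5-.5+130,(y+.5)/5.5-.5+115)
pt=[((115,443),(-55,170,10)),((676,448),(-55,-170,10)),((678,233),(80,-170,10)),
 ((200,279),(25,102,92)),((195,365),(-25,102,92)),((116,362),(-25,152,92)),
 ((383,288),(25,-4,92)),((423,288),(25,-28,92)),((392,363),(-25,-4,92)),((427,363),(-25,-28,92)),((258,405),(-37,73,56)),((315,497),(-97,37,56)),((582,278),(28,-118,100)),((648,278),(28,-158,100)),((582,372),(-28,-118,100)),((650,372),(-28,-158,100))]
for use in ("w","both","t"):
  def f(q):
    a=[projd(W,M2W(m,q[:3]),q[3])[0]-z(*p) for p,m in pts]; b=[projd(T,M2W(m,q[:3]),q[4])[0]-zt(*p) for p,m in pt]
    if use=="w": b=[0*x for x in b]
    if use=="t": a=[0*x for x in a]
    return np.concatenate(a+b)
  r=least_squares(f,(604,189,0,0,0),x_scale=[1,1,.01,.1,.1],loss='soft_l1');print(use,r.x,np.degrees(r.x[2]))
  if use=="both": print(r.fun.reshape(-1,2).round(1)[:20].tolist());print(r.fun.reshape(-1,2).round(1)[20:].tolist())
E
```

```text
w [ 6.04275438e+02  1.92643793e+02 -1.03624185e-02 -4.51004334e-02
  0.00000000e+00] -0.5937228471495682
both [ 6.04101197e+02  1.92450410e+02 -1.09828968e-02 -4.81039234e-02
 -1.88022307e-01] -0.629273633851098
[[0.0, 3.1], [1.2, 3.2], [-2.0, -2.5], [4.0, -0.7], [0.0, 0.7], [0.1, 1.1], [-3.6, -2.9], [-0.9, -2.1], [-0.4, 1.9], [0.2, 0.7], [-1.4, -1.5], [0.9, -1.2], [-1.4, 1.0], [1.8, 0.8], [-0.9, 0.3], [1.8, -0.1], [-0.4, -2.8], [-0.1, -3.1], [1.5, 1.0], [-1.5, 1.2]]
[[0.2, -0.1], [-1.1, 0.1], [-0.5, 0.1], [0.6, 0.4], [0.6, -0.1], [-0.3, 0.3], [-0.1, -1.0], [0.1, -1.0], [-2.4, 0.5], [-1.3, 0.6], [0.1, -1.2], [-0.2, 0.3], [-1.0, -0.5], [-0.4, -0.3], [-1.5, -0.4], [-1.2, -0.3]]
t [ 6.03141600e+02  1.89405946e+02 -8.84785252e-03  0.00000000e+00
 -2.40538835e-02] -0.5069446069175017
```

```bash
python3 - <<'E'
from h import *
W=loadW("w1.npy")
for x,y,zz in [(478,393,140),(478,382,140),(476,404,140)]:
    print(plane(W,(x+.5)/2.2-.5+65,(y+.5)/2.2-.5+55,zz))
st()
t=np.radians(40); ax=np.array([np.sin(t),0,-np.cos(t)])
P=np.array([604,221.5,124])
rows(P+ax*(18.7-50),rot(ax,[-.01,1,0]),4,10)
E
```

```text
[603.92889458 222.889906   140.        ]
[597.21397846 222.63382292 140.        ]
[610.92347821 222.37807633 140.        ]
t 2.70 tcp [529.6 217.7 218.8] x [ 0.503  0.017 -0.864] z [-0.03   1.     0.002] q [ 0.09  0.2  -0.82  2.11  0.86  0.63  0.26] F [-2.6 -0.7 -3.4] g 0.64
n=4 |d|=89.3 ang=9.9
2.21 -0.28 0.05 0.2 0.3 -2.4; 2.22 -0.19 0.06 0.2 0.3 -2.4; 2.23 -0.09 0.07 0.2 0.3 -2.4; 2.23 0 0.09 0.2 0.3 -2.4
```

apply_moves(plan="2.2 -0.3 0.05 0.2 0.3 -2.4; 2.2 -0.2 0.05 0.2 0.3 -2.4; 2.2 -0.1 0.05 0.2 0.3 -2.4; 2.2 0 0.1 0.2 0.3 -2.4")

```text
t: 3.03
tcp_pos: [584.2, 221.1, 153.1]
eef_rot: [0.645, -0.298, -0.3, -0.637]
wrist_force: [1.1, -0.5, 0.1]
gripper_width: 0.642
```

```bash
python3 - <<'E'
from h import *
W,im=snapW("w2")
st()
t=np.radians(40); ax=np.array([np.sin(t),0,-np.cos(t)])
P=np.array([604,221.5,124])
rows(P+ax*18.7,rot(ax,[-.01,1,0]),3,10)
E
```

```text
t 3.08 tcp [584.8 220.9 149.4] x [ 0.643 -0.003 -0.766] z [-0.006  1.    -0.009] q [-0.14  0.38 -0.63  2.2   1.58  0.63 -0.45] F [ 0.8  0.2 -2.9] g 0.64
n=3 |d|=50.5 ang=0.2
1.68 0.05 0.03 0 -0.1 0; 1.68 0.05 0.02 0 -0.1 0; 1.68 0.05 0.02 0 -0.1 0
```

View pics/w2.png

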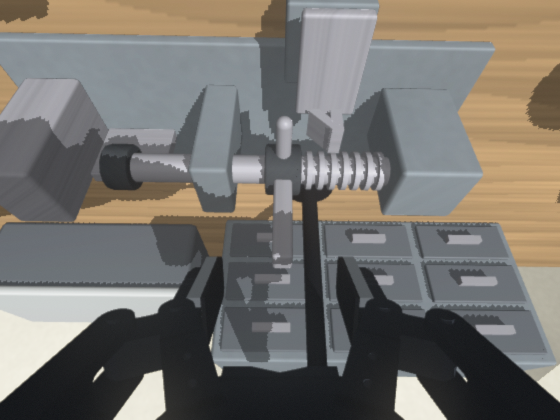

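apply_moves(plan="1.7 0.05 0.03 0 0 0; 1.7 0.05 0.03 0 0 0; 1.7 0.05 0.03 0 0 0; 0 0 0 0 0 0; 0 0 0 0 0 0")

```text
t: 3.5
tcp_pos: [617.6, 217.7, 107.1]
eef_rot: [0.646, -0.305, -0.299, -0.632]
wrist_force: [-0.2, -0.9, 0.1]
gripper_width: 0.643
```

apply_moves(plan="0 0 0 0 0 0; 0 0 0 0 0 0; 0 0 0 0 0 0; 0 0 0 0 0 0; 0 0 0 0 0 0", grip=0, grip_force=50)

```text
t: 3.92
tcp_pos: [616.5, 222.3, 111.0]
eef_rot: [0.644, -0.303, -0.303, -0.633]
wrist_force: [14.4, -2.3, -18.6]
gripper_width: 0.13
```

```bash
python3 - <<'E'
from h import *
st()
E
```

```text
t 3.92 tcp [616.5 222.3 111. ] x [ 0.633 -0.007 -0.775] z [-0.006  1.    -0.014] q [-0.14  0.49 -0.59  2.15  1.68  0.64 -0.5 ] F [ 14.4  -2.3 -18.6] g 0.13
```

apply_moves(plan="0.3 0 1 0 0 0; 0.1 0 1 0 0 0; 0 0 1 0 0 0; 0 0 1 0 0 0; 0 0 0.6 0 0 0")

```text
t: 4.33
tcp_pos: [616.9, 246.5, 110.9]
eef_rot: [0.647, -0.317, -0.287, -0.632]
wrist_force: [-6.6, -13.4, 6.4]
gripper_width: 0.132
```

```bash
python3 - <<'E'
from h import *
st()
E
```

```text
t 4.33 tcp [616.9 246.5 110.9] x [ 0.635 -0.048 -0.771] z [ 0.03   0.999 -0.037] q [-0.21  0.52 -0.6   2.1   1.6   0.73 -0.48] F [ -6.6 -13.4   6.4] g 0.13
```

apply_moves(plan="-0.1 0 1 1 -2 0; 0 0 1 1 -1 0; 0 0 0.6 0 0 0")

```text
t: 4.58
tcp_pos: [617.2, 254.2, 111.0]
eef_rot: [-0.63, 0.316, 0.287, 0.649]
wrist_force: [-5.2, -10.8, 4.3]
gripper_width: 0.13
```

```bash
python3 - <<'E'
from h import *
st()
E
```

```text
t 4.58 tcp [617.2 254.2 111. ] x [ 0.636 -0.026 -0.771] z [0.048 0.999 0.006] q [-0.21  0.53 -0.6   2.1   1.62  0.71 -0.54] F [ -5.2 -10.8   4.3] g 0.13
```

```bash
python3 - <<'E'
from h import *
t=np.radians(40); ax=np.array([np.sin(t),0,-np.cos(t)])
rows([616,270,111],rot(ax,[-.01,1,0]),2,5)
E
```

```text
n=2 |d|=15.8 ang=3.2
-0.06 0.08 0.79 -1.4 -0.7 -0.2; -0.05 0.06 0.79 -1.4 -0.7 -0.2
```

apply_moves(plan="0 0 1 -1.4 -0.7 0; 0 0 1 -1.4 -0.7 0; 0 0 0.5 0 0 0")

```text
t: 4.83
tcp_pos: [617.2, 262.1, 111.0]
eef_rot: [0.645, -0.31, -0.292, -0.634]
wrist_force: [-5.1, -14.8, 4.9]
gripper_width: 0.125
```

```bash
python3 - <<'E'
from h import *
st()
E
```

```text
t 4.83 tcp [617.2 262.1 111. ] x [ 0.637 -0.03  -0.771] z [ 0.016  1.    -0.026] q [-0.22  0.53 -0.6   2.09  1.6   0.73 -0.49] F [ -5.1 -14.8   4.9] g 0.12
```

apply_moves(plan="0 0 1.2 0 0 0; 0 0 0.8 0 0 0; 0 0 0.5 0 0 0")

```text
t: 5.08
tcp_pos: [617.2, 270.0, 111.0]
eef_rot: [0.647, -0.321, -0.281, -0.632]
wrist_force: [-6.6, -16.2, 6.0]
gripper_width: 0.132
```

```bash
python3 - <<'E'
from h import *
st(); snapW("w3")
E
```

```text
t 5.08 tcp [617.2 270.  111. ] x [ 0.636 -0.06  -0.77 ] z [ 0.042  0.998 -0.043] q [-0.26  0.55 -0.6   2.07  1.56  0.77 -0.48] F [ -6.6 -16.2   6. ] g 0.13
```

View pics/w3.png

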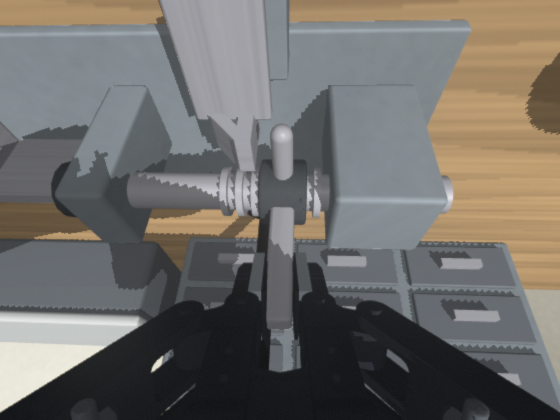

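apply_moves(plan="0 0 -0.4 0 0 0; 0 0 -0.4 0 0 0; 0 0 -0.3 0 0 0")

```text
t: 5.38
tcp_pos: [616.4, 260.3, 111.5]
eef_rot: [0.644, -0.321, -0.284, -0.633]
wrist_force: [23.7, 13.8, -28.7]
gripper_width: 0.131
```

```bash
python3 - <<'E'
from h import *
st()
E
```

```text
t 5.38 tcp [616.4 260.3 111.5] x [ 0.633 -0.055 -0.773] z [ 0.042  0.998 -0.037] q [-0.24  0.53 -0.6   2.08  1.57  0.75 -0.48] F [ 23.7  13.8 -28.7] g 0.13
```

apply_moves(plan="0 0 0.1 0 0 0; 0 0 0 0 0 0; 0 0 0 0 0 0; 0 0 0 0 0 0; 0 0 0 0 0 0", grip=5)

```text
t: 5.8
tcp_pos: [615.9, 262.9, 114.4]
eef_rot: [0.644, -0.32, -0.284, -0.634]
wrist_force: [-0.4, -0.2, -0.1]
gripper_width: 0.587
```

```bash
python3 - <<'E'
from h import *
st(); snapW("w4")
E
```

```text
t 5.80 tcp [615.9 262.9 114.4] x [ 0.634 -0.051 -0.772] z [ 0.039  0.999 -0.034] q [-0.24  0.53 -0.61  2.08  1.56  0.75 -0.47] F [-0.4 -0.2 -0.1] g 0.59
```

View pics/w4.png

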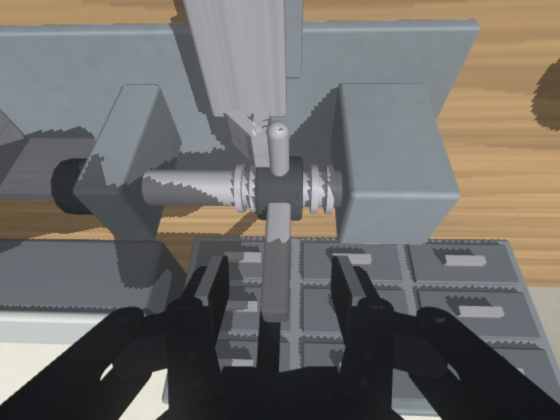

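apply_moves(plan="-3 0 0 0 0 0; -3.5 0 0 0 0 0; -4 0 0 0 0 0; -4 0 0 0 0 0", grip=8.5)

```text
t: 6.18
tcp_pos: [522.6, 265.3, 221.3]
eef_rot: [0.644, -0.327, -0.285, -0.631]
wrist_force: [0.6, 1.0, 0.3]
gripper_width: 0.992
```

```bash
cat >> h.py <<'E'
def legpose(c,psi,s,ang):
    h=np.array([np.cos(psi),np.sin(psi),0]);Z=np.array([0,0,1.]);l,n,a=leg_axes(psi);g=np.radians(ang)
    x=np.cos(g)*h+np.sin(g)*Z
    R=rot(x,l); return np.array(c)+s*a,R
E
python3 - <<'E'
from h import *
st()
g,R=legpose([541.6,-344.7,LZ],1.79,42,-110)
print(g,R.round(2))
rows(g+R[:,0]*(18.7-130)+[0,0,60],R,23,10)
E
```

```text
t 6.18 tcp [522.6 265.3 221.3] x [ 0.624 -0.062 -0.779] z [ 0.047  0.998 -0.042] q [-0.22  0.25 -0.74  2.13  1.17  0.8  -0.23] F [0.6 1.  0.3] g 0.99
[ 533.01778573 -306.177321     62.06112609] [[ 0.07 -0.2   0.98]
 [-0.33  0.92  0.22]
 [-0.94 -0.34  0.  ]]
n=23 |d|=534.4 ang=77.2
0.13 -0.05 -2.32 2.9 1.5 0.8; 0.19 -0.16 -2.31 2.9 1.5 0.8; 0.25 -0.28 -2.29 2.9 1.5 0.8; 0.31 -0.4 -2.27 2.9 1.5 0.8; 0.36 -0.52 -2.24 2.9 1.5 0.8; 0.41 -0.64 -2.2 2.9 1.5 0.8; 0.46 -0.75 -2.15 2.9 1.5 0.8; 0.51 -0.87 -2.1 2.9 1.5 0.8; 0.55 -0.98 -2.04 2.9 1.5 0.8; 0.59 -1.09 -1.97 2.9 1.5 0.8
```

```bash
python3 - <<'E'
from h import *
g,R=legpose([541.6,-344.7,LZ],1.79,42,-110)
rows(g+R[:,0]*(18.7-130)+[0,0,60],R,15,10)
E
```

```text
n=15 |d|=534.4 ang=77.2
0.2 -0.07 -3.56 4.4 2.3 1.2; 0.34 -0.35 -3.53 4.4 2.3 1.2; 0.48 -0.63 -3.47 4.4 2.3 1.2; 0.6 -0.9 -3.39 4.4 2.3 1.2; 0.72 -1.18 -3.29 4.4 2.3 1.2; 0.82 -1.44 -3.15 4.4 2.3 1.2; 0.91 -1.7 -3 4.4 2.3 1.2; 0.99 -1.94 -2.82 4.4 2.3 1.2; 1.06 -2.17 -2.62 4.4 2.3 1.2; 1.12 -2.39 -2.39 4.4 2.3 1.2
```

apply_moves(plan="0.2 -0.1 -3.6 4.4 2.3 1.2; 0.3 -0.4 -3.5 4.4 2.3 1.2; 0.4 -0.6 -3.5 4.4 2.3 1.2; 0.5 -0.9 -3.4 4.4 2.3 1.2; 0.6 -1.2 -3.3 4.4 2.3 1.2")

```text
t: 6.6
tcp_pos: [517.5, 94.9, 235.4]
eef_rot: [-0.518, 0.463, 0.187, 0.695]
wrist_force: [-0.0, 0.1, -0.7]
gripper_width: 0.996
```

apply_moves(plan="0.8 -1.4 -3.2 4.4 2.3 1.2; 0.9 -1.7 -3 4.4 2.3 1.2; 1 -2 -2.8 4.4 2.3 1.2; 1 -2.2 -2.6 4.4 2.3 1.2; 1.1 -2.4 -2.4 4.4 2.3 1.2")

```text
t: 7.02
tcp_pos: [516.4, -90.9, 239.0]
eef_rot: [-0.36, 0.586, 0.073, 0.722]
wrist_force: [0.5, 0.9, -0.4]
gripper_width: 0.997
```

```bash
python3 - <<'E'
from h import *
st()
g,R=legpose([541.6,-344.7,LZ],1.79,42,-110)
rows(g+R[:,0]*(18.7-130)+[0,0,60],R,5,10)
E
```

```text
t 7.02 tcp [516.4 -90.9 239. ] x [ 0.303 -0.317 -0.899] z [0.794 0.606 0.054] q [ 0.27  0.1  -0.46  2.09  0.61  0.79  0.05] F [ 0.5  0.9 -0.4] g 1.00
n=5 |d|=178.8 ang=25.5
1.4 -2.58 -2.04 4.3 2.5 1; 1.44 -2.75 -1.78 4.3 2.5 1; 1.46 -2.9 -1.5 4.3 2.5 1; 1.46 -3.03 -1.21 4.3 2.5 1; 1.46 -3.13 -0.92 4.3 2.5 1
```

apply_moves(plan="1.4 -2.6 -2 4.3 2.5 1; 1.4 -2.7 -1.8 4.3 2.5 1; 1.4 -2.9 -1.5 4.3 2.5 1; 1.4 -3 -1.2 4.3 2.5 1; 1.4 -3.1 -0.9 4.3 2.5 1")

```text
t: 7.43
tcp_pos: [520.7, -275.5, 231.1]
eef_rot: [-0.192, 0.681, -0.052, 0.705]
wrist_force: [0.9, 1.1, 0.2]
gripper_width: 0.994
```

```bash
python3 - <<'E'
from h import *
st()
W,im=snapW("w5")
g,R=legpose([541.6,-344.7,LZ],1.79,42,-110)
print(proj(W,[g]))
E
```

```text
t 7.43 tcp [ 520.7 -275.5  231.1] x [ 0.067 -0.335 -0.94 ] z [ 0.98   0.2   -0.002] q [ 0.45  0.27 -0.29  1.86  0.5   0.95  0.1 ] F [0.9 1.1 0.2] g 0.99
[[286.77593368 160.38475941]]
```

View pics/w5.png

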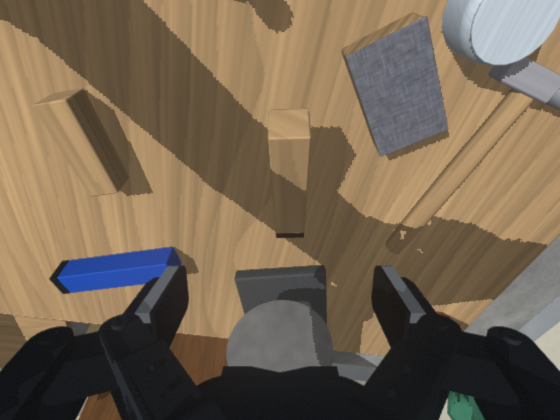

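```bash
python3 - <<'E'
from h import *
import cv2
a=cv2.imread("pics/w5.png")
cv2.imwrite("pics/z8.png",cv2.resize(cv2.convertScaleAbs(a[95:250,215:365],alpha=1.3),None,fx=5,fy=3.8,interpolation=cv2.INTER_CUBIC))
E
```

```text
(no output)
```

View pics/z8.png

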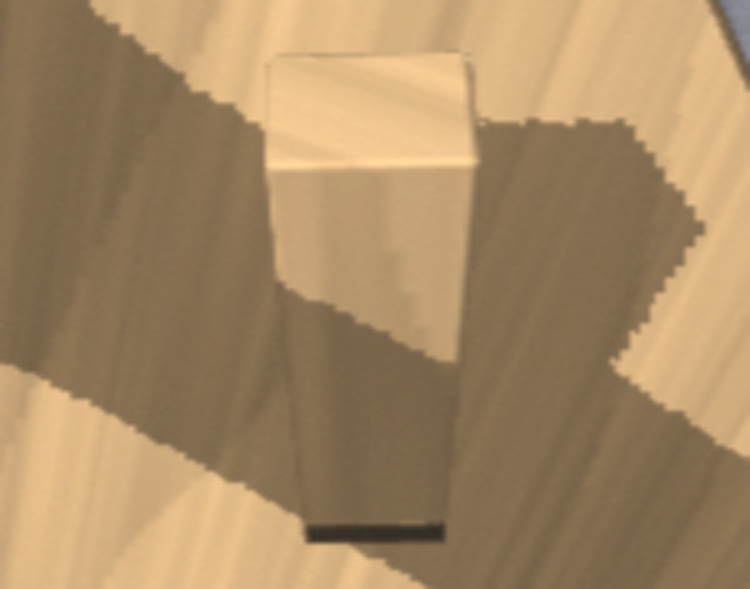

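```bash
python3 - <<'E'
from h import *
W=loadW("w5.npy")
z=lambda x,y:und(W,(x+.5)/5-.5+215,(y+.5)/3.8-.5+95,-.046)
pts=[((307,542),(-1,1,-1)),((444,542),(1,1,-1)),((266,166),(-1,1,1)),((478,162),(1,1,1)),((268,57),(-1,-1,1)),((466,54),(1,-1,1))]
q,r=fitLeg([(W,*z(*a),m) for a,m in pts],(541,-345,1.79));print(q,np.degrees(q[2]),r.round(1).tolist())
st()
g,R=legpose([q[0],q[1],LZ],q[2],42,-110)
print(g,R.round(3))
rows(g+R[:,0]*(18.7-60),R,3,10)
E
```

```text
[ 543.90859682 -343.67415456    1.80281845] 103.29388814468354 [[-0.2, 1.1], [0.2, 0.5], [-0.7, 0.4], [0.8, 0.2], [-0.6, -0.5], [0.6, -0.9]]
t 7.48 tcp [ 519.8 -284.2  230.9] x [ 0.06  -0.338 -0.939] z [ 0.983  0.186 -0.004] q [ 0.46  0.28 -0.28  1.85  0.5   0.95  0.1 ] F [ 1.8 -6.4  2.1] g 0.99
[ 534.83330029 -305.26464803   62.06112609] [[ 0.079 -0.216  0.973]
 [-0.333  0.915  0.23 ]
 [-0.94  -0.342 -0.   ]]
n=4 |d|=130.7 ang=2.6
3.13 0.9 0.27 -0.6 -0.3 0; 3.13 0.89 0.26 -0.6 -0.3 0; 3.13 0.89 0.26 -0.6 -0.3 0; 3.14 0.88 0.25 -0.6 -0.3 0
```

apply_moves(plan="3.1 0.9 0.3 -0.6 -0.3 0; 3.1 0.9 0.3 -0.6 -0.3 0; 3.1 0.9 0.3 -0.6 -0.3 0; 3.1 0.9 0.2 -0.6 -0.3 0; 0 0 0 0 0 0")

```text
t: 7.9
tcp_pos: [533.2, -297.5, 100.5]
eef_rot: [-0.202, 0.675, -0.046, 0.708]
wrist_force: [-2.5, 0.9, 0.1]
gripper_width: 0.995
```

```bash
python3 - <<'E'
from h import *
st()
snapW("w6")
g,R=legpose([543.6,-344,LZ],1.801,42,-110)
rows(g+R[:,0]*18.7,R,3,10)
E
```

```text
t 7.90 tcp [ 533.2 -297.5  100.5] x [ 0.083 -0.337 -0.938] z [0.975 0.224 0.006] q [ 0.42  0.46 -0.22  1.95  0.68  0.69 -0.06] F [-2.5  0.9  0.1] g 1.00
n=3 |d|=60.5 ang=0.7
2 0.24 -0.06 -0.1 0.1 0.1; 2 0.24 -0.06 -0.1 0.1 0.1; 2 0.23 -0.05 -0.1 0.1 0.1
```

View pics/w6.png

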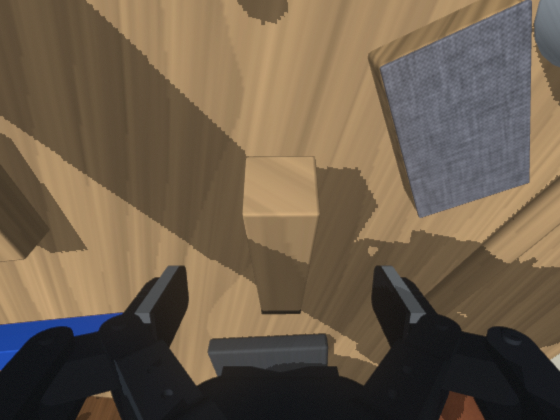

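apply_moves(plan="2 0.2 0 0 0 0; 2 0.2 0 0 0 0; 2 0.2 0 0 0 0; 0 0 0 0 0 0")

```text
t: 8.28
tcp_pos: [543.1, -313.0, 52.7]
eef_rot: [-0.204, 0.671, -0.048, 0.711]
wrist_force: [-0.8, -0.2, 0.2]
gripper_width: 0.997
```

apply_moves(plan="0 0 0 0 0 0; 0 0 0 0 0 0; 0 0 0 0 0 0; 0 0 0 0 0 0; 0 0 0 0 0 0", grip=2, grip_force=80)

```text
t: 8.7
tcp_pos: [547.1, -312.7, 62.3]
eef_rot: [-0.205, 0.668, -0.05, 0.714]
wrist_force: [-0.1, -0.5, -2.5]
gripper_width: 0.408
```

```bash
python3 - <<'E'
from h import *
st()
snapW("w7")
E
```

```text
t 8.70 tcp [ 547.1 -312.7   62.3] x [ 0.103 -0.345 -0.933] z [0.974 0.225 0.024] q [ 0.4   0.53 -0.17  1.95  0.75  0.6  -0.13] F [-0.1 -0.5 -2.5] g 0.41
```

View pics/w7.png

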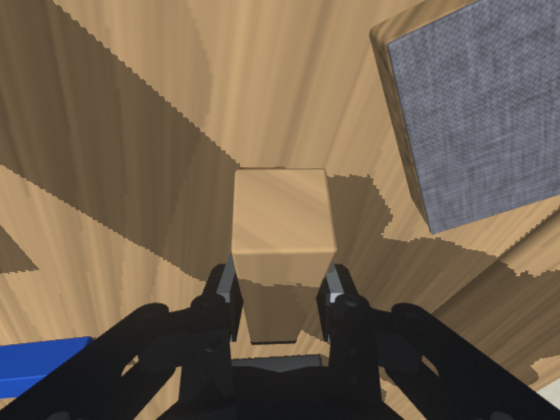

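```bash
python3 - <<'E'
from h import *
W=loadW("w7.npy")
z=lambda x,y:und(W,x,y,-.046)
l0=[((248,342),(-1,1,-1)),((300,342),(1,1,-1)),((232,249),(-1,1,1)),((335,251),(1,1,1)),((237,169),(-1,-1,1)),((325,169),(1,-1,1))]
def f(q):
    l,n,a=leg_axes(q[2],q[4]); c=np.array([q[0],q[1],q[3]])
    return np.concatenate([proj(W,c+18*m[0]*l+18*m[1]*n+90*m[2]*a)[0]-z(*p) for p,m in l0])
r=least_squares(f,(543,-344,1.8,47,.35),x_scale=[1,1,.01,1,.01]);print(r.x,np.degrees(r.x[[2,4]]),r.fun.round(1))
E
```

```text
[ 5.52997385e+02 -3.48624347e+02  1.77115514e+00  4.33573753e+01
  3.29052097e-01] [101.47971453  18.85329642] [ 4.2  0.4 -4.3 -0.  -0.7  0.9  0.1 -1.   0.2 -0.5  0.6  0.4]
```

apply_moves(plan="0 0 0 0 0 0; 0 0 0 0 0 0; 0.5 0.2 0 0 0 0; 0.7 0.2 0 0 0 0; 0.6 0.2 0 0 0 0", grip=5)

```text
t: 9.17
tcp_pos: [549.3, -313.9, 44.7]
eef_rot: [-0.205, 0.666, -0.051, 0.715]
wrist_force: [0.7, -0.1, -0.1]
gripper_width: 0.585
```

```bash
python3 - <<'E'
from h import *
st()
W,im=snapW("w8")
E
```

```text
t 9.17 tcp [ 549.3 -313.9   44.7] x [ 0.107 -0.347 -0.932] z [0.974 0.225 0.028] q [ 0.38  0.56 -0.15  1.96  0.79  0.57 -0.17] F [ 0.7 -0.1 -0.1] g 0.59
```

View pics/w8.png

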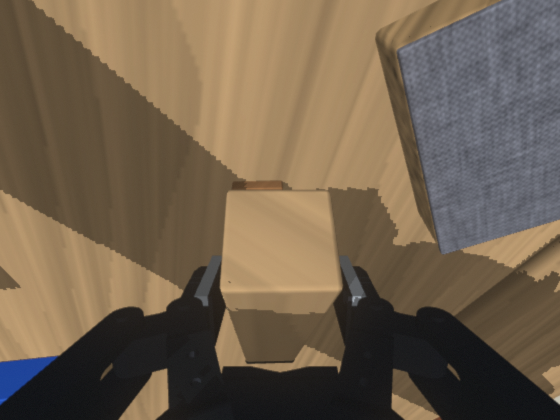

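apply_moves(plan="0.2 0 0 0 0 0; 0.3 0 0 0 0 0; 0.2 0 0 0 0 0; 0 0 0 0 0 0; 0 0 0 0 0 0", grip=2, grip_force=90)

```text
t: 9.63
tcp_pos: [550.8, -317.4, 39.0]
eef_rot: [-0.207, 0.666, -0.052, 0.714]
wrist_force: [0.1, -0.8, -1.7]
gripper_width: 0.413
```

```bash
python3 - <<'E'
from h import *
st()
W,im=snapW("w9")
E
```

```text
t 9.63 tcp [ 550.8 -317.4   39. ] x [ 0.107 -0.35  -0.93 ] z [0.974 0.226 0.026] q [ 0.38  0.57 -0.14  1.95  0.8   0.56 -0.18] F [ 0.1 -0.8 -1.7] g 0.41
```

View pics/w9.png

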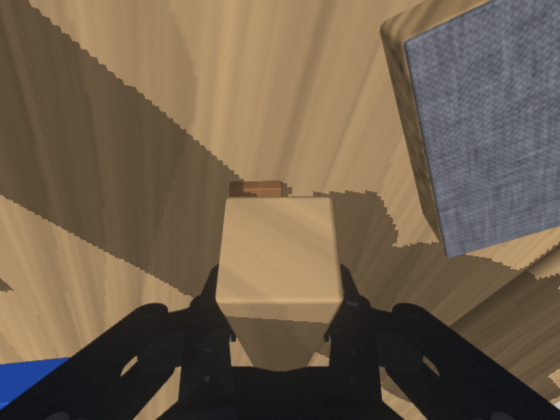

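```bash
cat >> h.py <<'E'
def leg_in_tool(W,o,pts,k1=-.046,x0=(-20,60,.87)):
    """pts: ((u,v),(lat,n,end)) ; returns foot-relative: top centre in tool (x,y), angle of leg axis from tool x to leg axis in the x-y tool plane"""
    R=Rn.from_quat(o['eef_rot']).as_matrix(); p=np.array(o['tcp_pos'])
    def f(q):
        a=np.array([np.cos(q[2]),np.sin(q[2]),0]); n=np.array([-np.sin(q[2]),np.cos(q[2]),0]) ; l=np.array([0,0,1.])
        # upper side of leg faces -x tool
        if n[0]>0: n=-n
        res=[]
        for uv,m in pts:
            X=np.array([q[0],q[1],0])+a*(0 if m[2]>0 else -180)+18*m[0]*l+18*m[1]*n
            res.append(proj(W,[R@X+p])[0]-und(W,*uv,k1))
        return np.concatenate(res)
    r=least_squares(f,x0,x_scale=[1,1,.01]); return r.x,r.fun
E
python3 - <<'E'
from h import *
W=loadW("w9.npy");o=status.get_obs();R=Rn.from_quat(o['eef_rot']).as_matrix()
q,f=leg_in_tool(W,o,[((224,197),(-1,-1,1)),((332,197),(1,-1,1)),((217,302),(-1,1,1)),((343,302),(1,1,1))],x0=(-30,50,2.2))
a=R@np.array([np.cos(q[2]),np.sin(q[2]),0]); top=R@np.array([q[0],q[1],0])+o['tcp_pos']
print(q,np.degrees(q[2]),f.round(1),a,np.degrees(np.arcsin(a[2])),"top",top,"foot",top-180*a)
E
```

```text
[-50.13090876  36.45526447   2.2834868 ] 130.83415619230195 [ 5.8 -0.3  3.  -0.4  2.9  0.3  3.3  0.2] [-0.22164456  0.91683368  0.3320989 ] 19.396220051952007 top [ 538.15492357 -266.73770458   72.20871452] foot [ 578.05094485 -431.76776784   12.43091173]
```

```bash
cat >> h.py <<'E'
PH=np.radians(130.5); LG=132.0   # leg axis angle in tool plane, foot distance from grasp
def upright(foot,psi,ph=None,lg=None):
    ph=PH if ph is None else ph; lg=LG if lg is None else lg
    g=np.pi/2-ph; h=np.array([np.cos(psi),np.sin(psi),0]); x=np.cos(g)*h+np.sin(g)*np.array([0,0,1.])
    R=rot(x,[np.sin(psi),-np.cos(psi),0]); return np.array(foot)+[0,0,lg]+R[:,0]*18.7,R
E
python3 - <<'E'
from h import *
o=status.get_obs();R0=Rn.from_quat(o['eef_rot']).as_matrix()
rows(o['tcp_pos']+[0,0,90],R0,4,4)
p,R=upright([580,-150,140],np.radians(92));print(p,R.round(2))
E
```

```text
n=4 |d|=90.0 ang=0.0
-2.09 -0.82 0.06 -0 0 -0; -2.09 -0.82 0.06 -0 0 -0; -2.09 -0.82 0.06 -0 0 -0; -2.09 -0.82 0.06 -0 0 -0
[ 579.50374341 -135.78907063  259.8553215 ] [[-0.03 -0.02  1.  ]
 [ 0.76  0.65  0.03]
 [-0.65  0.76 -0.  ]]
```

apply_moves(plan="-1 -0.4 0 0 0 0; -2 -0.8 0 0 0 0; -2.5 -1 0 0 0 0; -2.5 -1 0 0 0 0; -2.5 -1 0 0 0 0")

```text
t: 10.1
tcp_pos: [542.9, -316.1, 147.9]
eef_rot: [-0.205, 0.672, -0.047, 0.71]
wrist_force: [-0.0, 0.0, -1.6]
gripper_width: 0.411
```

```bash
python3 - <<'E'
from h import *
st(); snapW("w10")
p,R=upright([580,-150,140],np.radians(92))
rows(p,R,14,10)
E
```

```text
t 10.10 tcp [ 542.9 -316.1  147.9] x [ 0.091 -0.343 -0.935] z [0.974 0.228 0.012] q [ 0.47  0.41 -0.25  1.89  0.62  0.77  0.05] F [-0.   0.  -1.6] g 0.41
n=14 |d|=212.8 ang=71.2
-1.13 0.86 0.54 0.8 -0.1 5; -1.05 0.96 0.53 0.8 -0.1 5; -0.96 1.06 0.52 0.8 -0.1 5; -0.86 1.15 0.51 0.8 -0.1 5; -0.76 1.22 0.49 0.8 -0.1 5; -0.64 1.29 0.47 0.8 -0.1 5; -0.53 1.35 0.46 0.8 -0.1 5; -0.41 1.4 0.44 0.8 -0.1 5; -0.28 1.43 0.42 0.8 -0.1 5; -0.15 1.46 0.4 0.8 -0.1 5
```

View pics/w10.png

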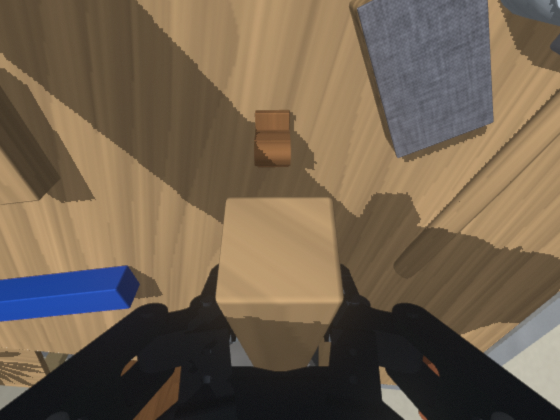

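apply_moves(plan="-1.1 0.9 0.5 0.8 0 5; -1.1 1 0.5 0.8 0 5; -1 1.1 0.5 0.8 0 5; -0.9 1.1 0.5 0.8 0 5; -0.8 1.2 0.5 0.8 0 5")

```text
t: 10.57
tcp_pos: [556.5, -245.8, 200.4]
eef_rot: [-0.028, 0.695, 0.092, 0.713]
wrist_force: [0.0, -0.7, -1.5]
gripper_width: 0.41
```

apply_moves(plan="-0.6 1.3 0.5 0.8 0 5; -0.5 1.4 0.5 0.8 0 5; -0.4 1.4 0.4 0.8 0 5; -0.3 1.4 0.4 0.8 0 5; -0.2 1.5 0.4 0.8 0 5")

```text
t: 10.98
tcp_pos: [569.6, -179.8, 246.5]
eef_rot: [0.154, 0.683, 0.228, 0.676]
wrist_force: [0.7, -0.5, -2.4]
gripper_width: 0.413
```

```bash
python3 - <<'E'
from h import *
st()
p,R=upright([603,60,130],np.radians(89.45))
rows(p,R,7,10)
E
```

```text
t 10.98 tcp [ 569.6 -179.8  246.5] x [-0.037  0.519 -0.854] z [0.995 0.103 0.019] q [ 0.82  0.6  -0.52  1.45 -0.22  1.4   0.51] F [ 0.7 -0.5 -2.4] g 0.41
n=7 |d|=256.2 ang=19.2
1.83 3.06 0.85 0.8 -0.5 2.6; 1.97 2.98 0.79 0.8 -0.5 2.6; 2.11 2.9 0.73 0.8 -0.5 2.6; 2.24 2.81 0.68 0.8 -0.5 2.6; 2.37 2.72 0.62 0.8 -0.5 2.6; 2.5 2.62 0.56 0.8 -0.5 2.6; 2.62 2.51 0.5 0.8 -0.5 2.6
```

apply_moves(plan="1.8 3.1 0.9 0.8 -0.5 2.6; 2 3 0.8 0.8 -0.5 2.6; 2.1 2.9 0.7 0.8 -0.5 2.6; 2.2 2.8 0.7 0.8 -0.5 2.6; 2.4 2.7 0.6 0.8 -0.5 2.6")

```text
t: 11.4
tcp_pos: [597.4, -5.7, 249.6]
eef_rot: [0.269, 0.65, 0.272, 0.657]
wrist_force: [0.0, -0.5, -1.7]
gripper_width: 0.413
```

```bash
python3 - <<'E'
from h import *
st()
p,R=upright([603,88,130],np.radians(89.45))
rows(p,R,4,10)
E
```

```text
t 11.40 tcp [597.4  -5.7 249.6] x [ 0.007  0.707 -0.707] z [ 1.   -0.    0.01] q [ 0.75  0.61 -0.62  1.6  -0.46  1.23  0.39] F [ 0.  -0.5 -1.7] g 0.41
n=4 |d|=108.1 ang=4.6
1.9 1.91 0.14 0.2 0 1.1; 1.94 1.87 0.14 0.2 0 1.1; 1.98 1.84 0.13 0.2 0 1.1; 2.01 1.8 0.12 0.2 0 1.1
```

apply_moves(plan="1.9 1.9 0.1 0 0 1.1; 1.9 1.9 0.1 0 0.4 1.1; 2 1.8 0.1 0 0.2 1.1; 2 1.8 0.1 0 0 1.1; 0 0 0 0 0 0")

```text
t: 11.82
tcp_pos: [598.4, 112.4, 250.5]
eef_rot: [0.294, 0.643, 0.303, 0.639]
wrist_force: [-1.2, 0.0, -1.1]
gripper_width: 0.412
```

```bash
python3 - <<'E'
from h import *
st()
p,R=upright([603,88,130],np.radians(89.45))
rows(p,R,2,10)
T=par("top");S=par("scene")
snapW("w11")
a=eyes.capture("top");b=eyes.capture("scene");cv2.imwrite("pics/t11.png",a);cv2.imwrite("pics/s11.png",b)
c=lambda im,y0,y1,x0,x1,f:cv2.resize(im[y0:y1,x0:x1],None,fx=f,fy=f,interpolation=cv2.INTER_CUBIC)
cv2.imwrite("pics/z11t.png",c(a,110,220,140,270,5.4));cv2.imwrite("pics/z11s.png",c(b,180,295,295,425,5))
E
```

```text
t 11.82 tcp [598.4 112.4 250.5] x [-0.009  0.765 -0.644] z [1.    0.014 0.002] q [ 0.66  0.61 -0.7   1.68 -0.56  1.1   0.35] F [-1.2  0.  -1.1] g 0.41
n=2 |d|=11.3 ang=1.4
-0.37 -0.36 0.23 0.5 -0.5 -0.2; -0.37 -0.36 0.24 0.5 -0.5 -0.2
```

View pics/z11t.png

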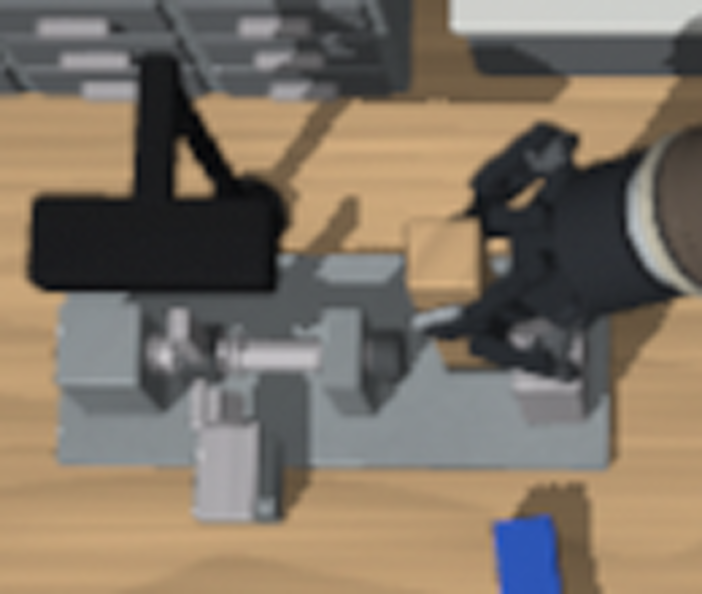

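View pics/z11s.png

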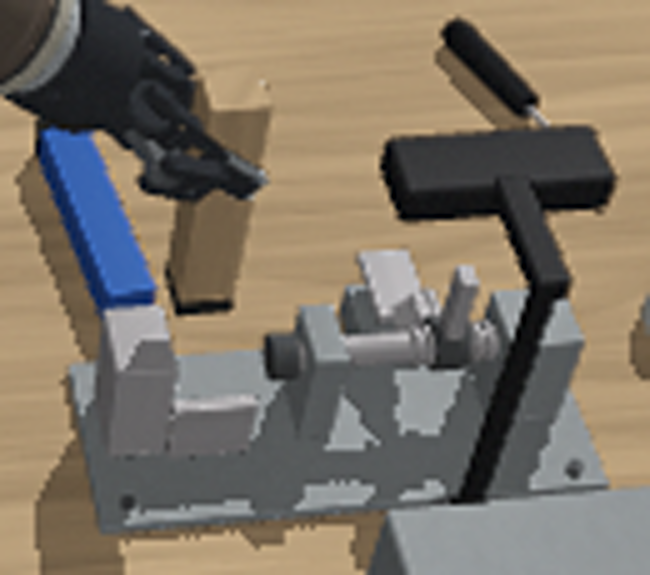

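View pics/w11.png

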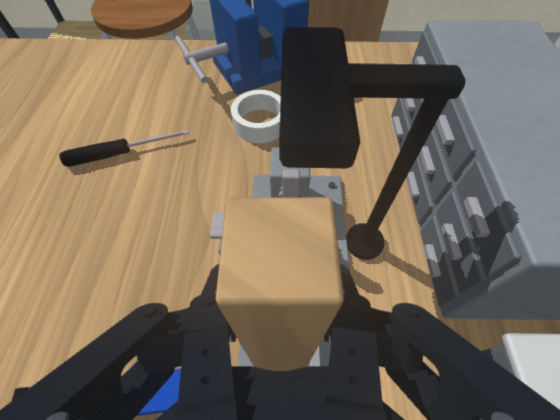

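```bash
python3 - <<'E'
from h import *
T=par("top");S=par("scene")
zt=lambda x,y:((x+.5)/5.4-.5+140,(y+.5)/5.4-.5+110)
zs=lambda x,y:((x+.5)/5-.5+295,(y+.5)/5-.5+180)
st_=status.get_obs(); 
# expected
R=Rn.from_quat(st_['eef_rot']).as_matrix(); g=st_['tcp_pos']-18.7*R[:,0]; a=R@[np.cos(PH),np.sin(PH),0]
print("axis",a,"exp top",g+48*a,"exp foot",g-132*a)
P=g+48*a
print("proj top centre T",proj(T,[P]),"S",proj(S,[P]))
ex=[]
for sx,sy in [(1,1),(1,-1),(-1,1),(-1,-1)]: ex.append(P+[18*sx,18*sy,0])
print("pred top corners in zt",((proj(T,ex)+.5-[140,110])*5.4).round())
print("pred top corners in zs",((proj(S,ex)+.5-[295,180])*5).round())
F=g-132*a
ex=[F+[18*sx,18*sy,0] for sx,sy in [(1,1),(1,-1),(-1,1),(-1,-1)]]
print("pred foot in zs",((proj(S,ex)+.5-[295,180])*5).round())
E
```

```text
axis [-0.00238879 -0.00282047  0.99999317] exp top [600.32592774  91.59790542 309.66955255] exp foot [600.75591065  92.10559036 129.67078208]
proj top centre T [[221.65492312 154.81500221]] S [[341.55682969 198.35167457]]
pred top corners in zt [[409. 210.]
 [480. 211.]
 [407. 279.]
 [479. 279.]]
pred top corners in zs [[273. 114.]
 [211. 119.]
 [259.  70.]
 [198.  75.]]
pred foot in zs [[235. 317.]
 [179. 322.]
 [223. 274.]
 [167. 279.]]
```

```bash
python3 - <<'E'
from h import *
st()
# commanded tool-frame foot; leg actually ~5.5 mm toward -x of tool prediction
p,R=upright([607.5,94,75],np.radians(89.45))
rows(p,R,4,10)
E
```

```text
t 11.97 tcp [600.4 106.  249.6] x [-0.003  0.762 -0.647] z [1.    0.007 0.002] q [ 0.66  0.61 -0.69  1.67 -0.56  1.1   0.35] F [-1.3 -0.7 -2.1] g 0.41
n=4 |d|=55.2 ang=1.0
0.93 -1.01 0.18 0.2 -0.2 -0; 0.93 -1.01 0.18 0.2 -0.2 -0; 0.93 -1.01 0.18 0.2 -0.2 -0; 0.93 -1 0.18 0.2 -0.2 -0
```

apply_moves(plan="0.9 -1 0.2 0.2 -0.2 0; 0.9 -1 0.2 0.2 -0.2 0; 0.9 -1 0.2 0.2 -0.2 0; 0.9 -1 0.1 0.2 -0.2 0; 0 0 0 0 0 0")

```text
t: 12.38
tcp_pos: [612.3, 115.8, 211.1]
eef_rot: [0.309, 0.632, 0.303, 0.643]
wrist_force: [-0.8, -0.0, -3.1]
gripper_width: 0.413
```

```bash
python3 - <<'E'
from h import *
a=eyes.capture("top");b=eyes.capture("scene");cv2.imwrite("pics/t12.png",a);cv2.imwrite("pics/s12.png",b)
st()
c=lambda im,y0,y1,x0,x1,f:cv2.resize(im[y0:y1,x0:x1],None,fx=f,fy=f,interpolation=cv2.INTER_CUBIC)
cv2.imwrite("pics/z12t.png",c(a,120,210,195,265,8));cv2.imwrite("pics/z12s.png",c(b,180,295,295,385,6))
E
```

```text
t 12.48 tcp [612.9 113.4 209.6] x [ 0.019  0.777 -0.629] z [ 1.    -0.016  0.01 ] q [ 0.65  0.68 -0.69  1.7  -0.57  1.02  0.4 ] F [-0.3 -0.4  4.2] g 0.41
```

View pics/z12t.png

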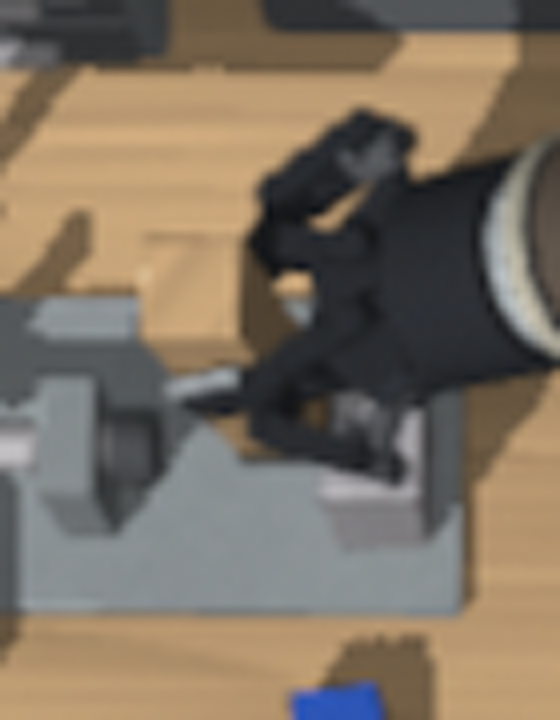

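View pics/z12s.png

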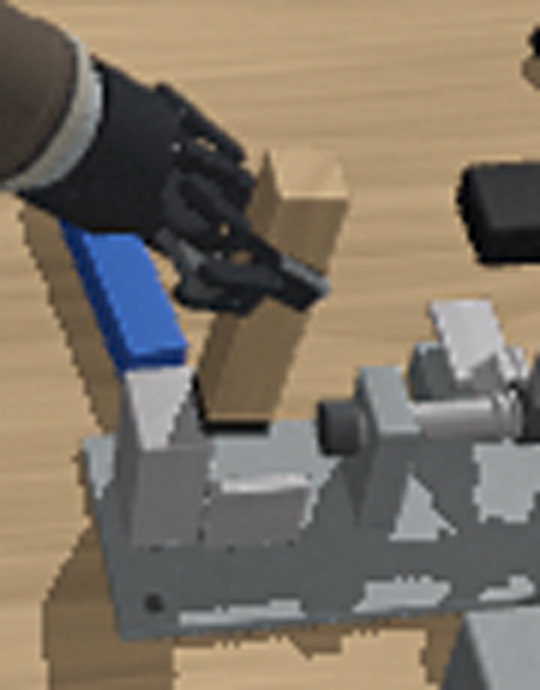

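```bash
python3 - <<'E'
from h import *
T=par("top");S=par("scene")
zt=lambda x,y:((x+.5)/8-.5+195,(y+.5)/8-.5+120)
zs=lambda x,y:((x+.5)/6-.5+295,(y+.5)/6-.5+180)
o=status.get_obs(); R=Rn.from_quat(o['eef_rot']).as_matrix(); g=o['tcp_pos']-18.7*R[:,0]; a=R@[np.cos(PH),np.sin(PH),0]
print("axis",a.round(4),"exp top",g+48*a,"exp foot",g-132*a)
z=(g+48*a)[2]
for p in [(145,235),(240,237),(245,340),(143,340)]: print(plane(T,*zt(*p),z))
print("centre",plane(T,*zt(193,288),z))
print("scene top corner far edge", [plane(S,*zs(*p),z) for p in [(273,194),(347,192)]])
print("scene foot edge",[plane(S,*zs(*p),z-180) for p in [(207,430),(268,433)]])
q=(603.3,189.4,-.0088)
print("fence top corners pred zs",((proj(S,M2W([[21,-118,60],[21,-62,60],[28,-118,100],[-28,-118,100],[28,-158,100]],q))+.5-[295,180])*6).round())
E
```

```text
axis [-0.0107 -0.0258  0.9996] exp top [612.0694677   97.65182949 269.33208114] exp foot [614.00406182 102.2979938   89.40245461]
[629.45550808 121.74961324 269.33208114]
[628.80355106  88.24146996 269.33208114]
[591.25626965  85.72406599 269.33208114]
[591.17017369 121.50393331 269.33208114]
centre [610.12370096 104.39062369 269.33208114]
scene top corner far edge [array([615.23084451,  88.9600685 , 269.33208114]), array([617.62822397, 125.1019057 , 269.33208114])]
scene foot edge [array([615.96822116,  75.10312368,  89.33208114]), array([621.45209968, 107.19578302,  89.33208114])]
fence top corners pred zs [[198. 476.]
 [299. 467.]
 [208. 440.]
 [188. 359.]
 [133. 446.]]
```

```bash
python3 - <<'E'
from h import *
snapW("w13");st()
b=eyes.capture("scene");st();cv2.imwrite("pics/s13.png",b)
c=lambda im,y0,y1,x0,x1,f:cv2.resize(im[y0:y1,x0:x1],None,fx=f,fy=f,interpolation=cv2.INTER_CUBIC)
cv2.imwrite("pics/z13s.png",c(b,180,295,295,385,6))
E
```

```text
t 12.53 tcp [613.  113.2 209.6] x [ 0.019  0.777 -0.629] z [ 1.    -0.017  0.01 ] q [ 0.65  0.68 -0.69  1.7  -0.57  1.02  0.4 ] F [2.  2.5 4.6] g 0.42
t 12.58 tcp [613.  113.2 209.6] x [ 0.019  0.777 -0.629] z [ 1.    -0.017  0.01 ] q [ 0.65  0.68 -0.69  1.7  -0.57  1.02  0.4 ] F [0.1 3.2 3.8] g 0.42
```

View pics/w13.png

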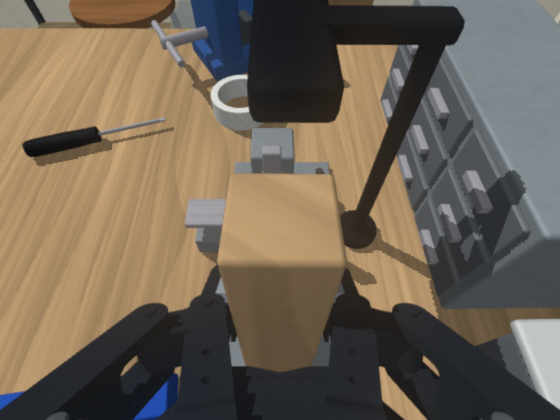

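View pics/z13s.png

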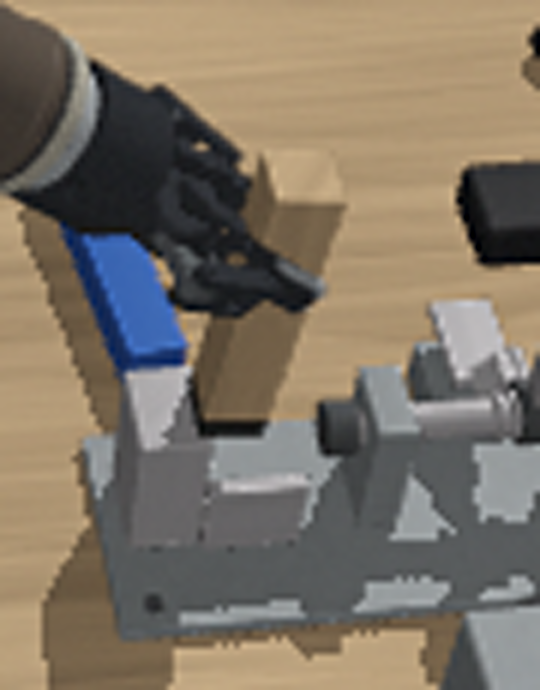

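```bash
python3 - <<'E'
from h import *
W=loadW("w13.npy");o=status.get_obs();R=Rn.from_quat(o['eef_rot']).as_matrix()
q,f=leg_in_tool(W,o,[((232,178),(-1,-1,1)),((334,175),(1,-1,1)),((221,265),(-1,1,1)),((345,265),(1,1,1))],x0=(-50,36,2.28))
a=R@np.array([np.cos(q[2]),np.sin(q[2]),0]); top=R@np.array([q[0],q[1],0])+o['tcp_pos']
print(q,np.degrees(q[2]),f.round(1),a.round(3),"top",top,"foot",top-180*a)
d=np.array([q[0]+18.7,q[1]]);ax=np.array([np.cos(q[2]),np.sin(q[2])]);print("along",d@ax,"perp",d[0]*-ax[1]+d[1]*ax[0])
W=loadW("w11.npy")
# scene check: top corners/foot corners
S=par("scene");zs=lambda x,y:((x+.5)/6-.5+295,(y+.5)/6-.5+180)
for lean in (0,4,6,8,10):
  an=np.array([0,np.sin(np.radians(lean)),np.cos(np.radians(lean))]);h=np.array([0,an[2],-an[1]])
  g=o['tcp_pos']-18.7*R[:,0]; tp=g+48*an; ft=g-132*an
  print(lean,"top edge",((proj(S,[tp+[18,0,0]+18*h,tp+[18,0,0]-18*h,ft+[18,0,0]+18*h,ft+[18,0,0]-18*h])+.5-[295,180])*6).round().tolist(),"foot",ft.round())
E
```

```text
[-44.16227443  42.88229988   2.14684589] 123.00520851039151 [ 0.2 -1.7 -1.6  1.4 -0.5  0.1  0.3  0.2] [-0.008  0.105  0.994] top [612.25152853 105.85761019 270.73432648] foot [613.70956036  87.00161011  91.73062427]
along 49.83168927023096 perp -2.0054442592560484
0 top edge [[337.0, 213.0], [264.0, 219.0], [290.0, 445.0], [223.0, 451.0]] foot [613.  99.  89.]
4 top edge [[343.0, 215.0], [271.0, 217.0], [272.0, 448.0], [207.0, 451.0]] foot [613.  89.  90.]
6 top edge [[346.0, 215.0], [274.0, 216.0], [264.0, 449.0], [198.0, 450.0]] foot [613.  85.  90.]
8 top edge [[349.0, 216.0], [278.0, 215.0], [255.0, 450.0], [190.0, 450.0]] foot [613.  80.  91.]
10 top edge [[352.0, 217.0], [282.0, 214.0], [247.0, 450.0], [182.0, 449.0]] foot [613.  76.  91.]
```

apply_moves(plan="-0.6 0.8 0 0 0 0; -0.9 1.1 0 0 0 0; -0.9 1.1 0 0 0 0; 0 0 0 0 0 0; 0 0 0 0 0 0")

```text
t: 13.0
tcp_pos: [612.7, 108.5, 247.6]
eef_rot: [0.309, 0.634, 0.296, 0.645]
wrist_force: [-0.5, -0.5, -2.5]
gripper_width: 0.411
```

```bash
python3 - <<'E'
from h import *
st()
W,_=snapW("w14")
a=eyes.capture("top");b=eyes.capture("scene");st()
c=lambda im,y0,y1,x0,x1,f:cv2.resize(im[y0:y1,x0:x1],None,fx=f,fy=f,interpolation=cv2.INTER_CUBIC)
cv2.imwrite("pics/z14.png",np.hstack([c(a,130,210,195,265,5.5),c(b,180,260,295,365,5.5)]))
E
```

```text
t 13.00 tcp [612.7 108.5 247.6] x [ 0.022  0.773 -0.634] z [ 1.    -0.022  0.007] q [ 0.66  0.63 -0.69  1.67 -0.57  1.08  0.35] F [-0.5 -0.5 -2.5] g 0.41
t 13.15 tcp [612.5 109.  247. ] x [ 0.021  0.774 -0.633] z [ 1.    -0.022  0.006] q [ 0.66  0.63 -0.69  1.67 -0.58  1.08  0.35] F [ 0.2  1.  -1.3] g 0.41
```

View pics/w14.png

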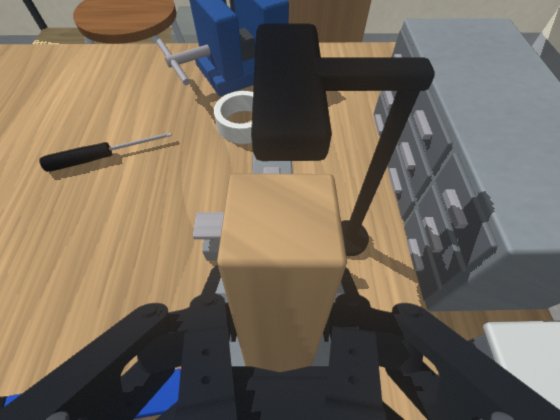

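View pics/z14.png

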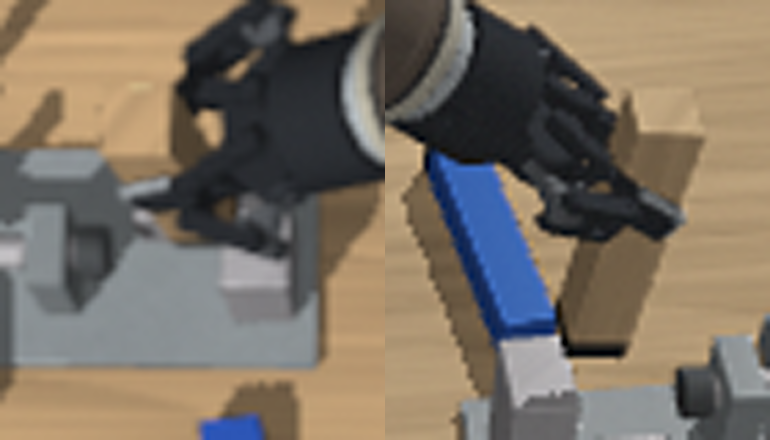

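```bash
cat >> h.py <<'E'
def fitUp(obs,x0,psi=np.radians(89.4)):
    """obs (P,u,v,(l,h,end)): l lateral(+x), h (+y), end 1 top/0 foot. params foot x,y,z, lean in h dir, lean in l dir"""
    def ax(q):
        h=np.array([np.cos(psi),np.sin(psi),0]);l=np.array([np.sin(psi),-np.cos(psi),0]);Z=np.array([0,0,1.])
        a=Z+q[3]*h+q[4]*l;a/=np.linalg.norm(a); hh=h-a*(a@h);hh/=np.linalg.norm(hh); return a,hh,np.cross(hh,a)
    def f(q):
        a,h,l=ax(q)
        return np.concatenate([proj(P,q[:3]+18*m[0]*l+18*m[1]*h+180*m[2]*a)[0]-[u,v] for P,u,v,m in obs]+[[q[4]*100]])
    r=least_squares(f,x0,x_scale=[1,1,1,.01,.01],loss='soft_l1'); return r.x,r.fun
E
python3 - <<'E'
from h import *
T=par("top");S=par("scene");o=status.get_obs();R=Rn.from_quat(o['eef_rot']).as_matrix()
W=loadW("w14.npy")
q,f=leg_in_tool(W,o,[((232,177),(-1,-1,1)),((334,176),(1,-1,1)),((221,265),(-1,1,1)),((344,265),(1,1,1))],x0=(-50,36,2.28))
a=R@np.array([np.cos(q[2]),np.sin(q[2]),0]); top=R@np.array([q[0],q[1],0])+o['tcp_pos']
print(np.degrees(q[2]),f.round(1),a.round(3),"top",top,"foot",top-180*a)
zt=lambda x,y:((x+.5)/5.5-.5+195,(y+.5)/5.5-.5+130)
zs=lambda x,y:((x+.5)/5.5-.5+295,(y+.5)/5.5-.5+180)
os_=[(S,*zs(317,138),(1,1,1)),(S,*zs(255,135),(1,-1,1)),(S,*zs(242,355),(1,1,0)),(S,*zs(182,352),(1,-1,0))]
ot=[(T,*zt(105,86),(1,1,1)),(T,*zt(172,88),(1,-1,1)),(T,*zt(105,156),(-1,1,1))]
print(fitUp(os_+ot,[604,92,125,.1,0]))
E
```

```text
123.36054642276318 [-0.5 -0.7 -2.7  0.3 -1.1  0.2  0.   0.1] [-0.004  0.103  0.995] top [611.9658918  101.49526249 308.29973675] foot [612.63429697  82.90455244 129.26359869]
(array([6.07319711e+02, 8.15671700e+01, 1.33440335e+02, 9.04761222e-02,
       5.25693311e-03]), array([-0.26047884, -0.78509438, -1.30743936, -0.21795387,  0.09938472,
        0.36884684, -0.1697925 ,  1.10789811, -0.61828615,  0.15949566,
        0.19566968, -0.41176813, -1.09093161,  0.12342031,  0.52569331]))
```

```bash
sed -i 's/^PH=.*/PH=np.radians(123.2); LG=130.5/' h.py; python3 - <<'E'
from h import *
p,R=upright([604.5,97,125],np.radians(89.45))
print(p)
rows(p,R,4,10)
E
```

```text
[604.65020284 112.64677173 245.26056772]
n=4 |d|=8.8 ang=6.1
0.09 0.02 -0.2 -0 0.2 1.5; 0.09 0.02 -0.2 -0 0.2 1.5; 0.1 0.02 -0.2 -0 0.2 1.5; 0.1 0.01 -0.2 -0 0.2 1.5
```

apply_moves(plan="0.1 0 -0.2 0 0.2 1.5; 0.1 0 -0.2 0 0.2 1.5; 0.1 0 -0.2 0 0.2 1.5; 0.1 0 -0.2 0 0.2 1.5; 0 0 0 0 0 0")

```text
t: 13.57
tcp_pos: [602.8, 112.5, 242.4]
eef_rot: [0.343, 0.621, 0.336, 0.62]
wrist_force: [-0.0, -0.7, -1.6]
gripper_width: 0.412
```

```bash
cat >> h.py <<'E'
def foot():
    o=status.get_obs(); R=Rn.from_quat(o['eef_rot']).as_matrix(); g=o['tcp_pos']-18.7*R[:,0]; a=R@[np.cos(PH),np.sin(PH),0]
    print("axis",a.round(3),"foot",(g-LG*a).round(1),"yaw",np.degrees(np.arctan2(R[1,2],R[0,2])).round(2))
E
python3 - <<'E'
from h import *
st();foot()
p,R=upright([604.5,97,125],np.radians(89.45))
rows(p,R,2,10)
p,R=upright([604.5,97,100],np.radians(89.45))
rows(p,R,3,10)
E
```

```text
t 13.57 tcp [602.8 112.5 242.4] x [ 0.005  0.842 -0.539] z [ 1.    -0.009 -0.005] q [ 0.72  0.69 -0.73  1.69 -0.63  1.1   0.43] F [-0.  -0.7 -1.6] g 0.41
axis [ 0.005 -0.01   1.   ] foot [602.1  98.  122. ] yaw -0.52
n=2 |d|=3.4 ang=0.6
-0.07 0.13 0.09 -0.1 -0.1 -0.3; -0.07 0.13 0.09 -0.1 -0.1 -0.3
n=3 |d|=22.2 ang=0.6
0.4 -0.62 0.06 -0.1 -0.1 -0.2; 0.41 -0.62 0.06 -0.1 -0.1 -0.2; 0.41 -0.62 0.06 -0.1 -0.1 -0.2
```

apply_moves(plan="0.5 -0.8 0.1 0 0 -0.2; 0.5 -0.8 0 0 0 -0.2; 0.5 -0.8 0 0 0 0; 0 0 0 0 0 0")

```text
t: 13.9
tcp_pos: [603.6, 111.0, 209.7]
eef_rot: [0.342, 0.622, 0.333, 0.621]
wrist_force: [0.2, -0.4, -1.3]
gripper_width: 0.412
```

```bash
python3 - <<'E'
from h import *
st();foot()
T=par("top");S=par("scene")
W,_=snapW("w15")
a=eyes.capture("top");b=eyes.capture("scene");st()
c=lambda im,y0,y1,x0,x1,f:cv2.resize(im[y0:y1,x0:x1],None,fx=f,fy=f,interpolation=cv2.INTER_CUBIC)
cv2.imwrite("pics/z15.png",np.hstack([c(a,130,210,195,265,5.5),c(b,180,260,295,365,5.5)]))
E
```

```text
t 13.90 tcp [603.6 111.  209.7] x [ 0.005  0.839 -0.545] z [ 1.    -0.011 -0.008] q [ 0.71  0.73 -0.72  1.71 -0.62  1.05  0.46] F [ 0.2 -0.4 -1.3] g 0.41
axis [ 0.008 -0.003  1.   ] foot [602.6  95.8  89.4] yaw -0.62
t 14.05 tcp [604.4 111.7 212.4] x [ 0.006  0.839 -0.544] z [ 1.    -0.01  -0.005] q [ 0.71  0.73 -0.72  1.7  -0.62  1.06  0.46] F [ 0.7  0.6 -0.3] g 0.41
```

View pics/z15.png

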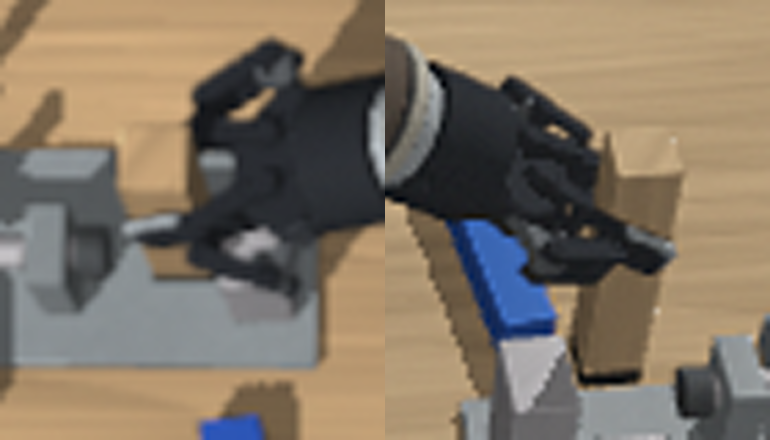

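View pics/w15.png

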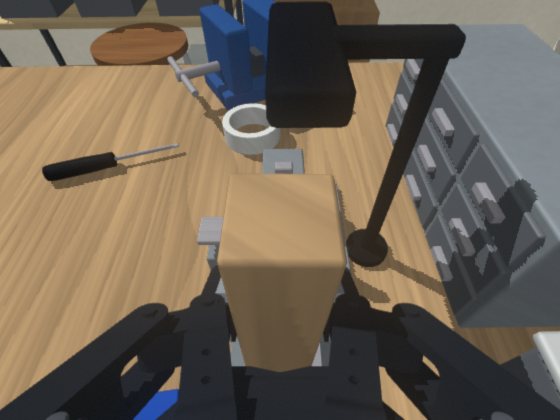

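```bash
python3 - <<'E'
from h import *
T=par("top");S=par("scene")
foot()
z=lambda o,x,y:((x+.5)/5.5-.5+o[0],(y+.5)/5.5-.5+o[1])
zs=lambda x,y:z((295,180),x,y); zt=lambda x,y:z((195,130),x,y)
os_=[(S,*zs(295,178),(1,1,1)),(S,*zs(227,180),(1,-1,1)),(S,*zs(254,380),(1,1,0)),(S,*zs(193,384),(1,-1,0))]
ot=[(T,*zt(119,122),(1,1,1)),(T,*zt(189,122),(1,-1,1)),(T,*zt(119,193),(-1,1,1)),(T,*zt(189,193),(-1,-1,1))]
q,f=fitUp(os_+ot,[604,92,95,.0,0]);print(q,f.round(1))
for m in ((603.2,189.4,-.0088),(604.2,192.5,-.0105)):
  print("nest",M2W([[0,-100,10]],m))
  print("anvil/fence in zs",((proj(S,M2W([[21,-118,60],[21,-62,60],[28,-118,100],[-28,-118,100],[28,-158,100]],m))+.5-[295,180])*5.5).round().tolist())
E
python3 - <<'E'
import cv2
b=cv2.imread("pics/s11.png")
cv2.imwrite("pics/z16.png",cv2.resize(b[230:290,305:365],None,fx=11,fy=11,interpolation=cv2.INTER_CUBIC))
E
```

```text
axis [ 0.005 -0.004  1.   ] foot [603.6  96.5  92.1] yaw -0.6
[ 5.99420318e+02  9.45892356e+01  9.50530468e+01 -9.45872541e-03
  7.40076781e-03] [-0.3 -1.1 -0.1 -0.5  0.   0.9  0.1  1.1  0.1  0.2  0.2  0.4 -0.4 -0.3
 -0.2 -0.1  0.7]
nest [[602.32001136  89.40387198  10.        ]]
anvil/fence in zs [[181.0, 436.0], [274.0, 428.0], [190.0, 403.0], [172.0, 329.0], [122.0, 408.0]]
nest [[603.15001929  92.50551245  10.        ]]
anvil/fence in zs [[186.0, 436.0], [279.0, 429.0], [196.0, 404.0], [178.0, 329.0], [127.0, 409.0]]
```

View pics/z16.png

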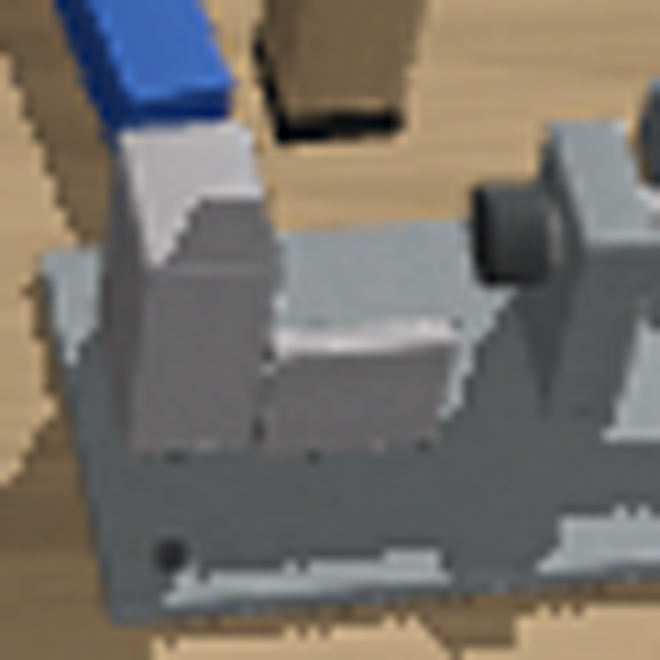

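apply_moves(plan="0.9 -1.5 0.2 0 0 0; 0.9 -1.5 0.1 0 0 0; 0.9 -1.5 0 0 0 0; 0 0 0 0 0 0; 0 0 0 0 0 0")

```text
t: 14.47
tcp_pos: [608.7, 110.8, 159.5]
eef_rot: [0.34, 0.62, 0.334, 0.623]
wrist_force: [0.1, -0.4, -0.0]
gripper_width: 0.406
```

```bash
python3 - <<'E'
from h import *
st();foot()
p,R=upright([606,96.5,25],np.radians(89.45))
rows(p,R,3,10)
E
```

```text
t 14.47 tcp [608.7 110.8 159.5] x [ 0.008  0.839 -0.545] z [ 1.    -0.009 -0.   ] q [ 0.69  0.81 -0.7   1.71 -0.61  0.99  0.52] F [ 0.1 -0.4 -0. ] g 0.41
axis [ 0.    -0.004  1.   ] foot [608.5  95.6  39.1] yaw -0.54
n=3 |d|=14.5 ang=0.2
0.29 -0.37 -0.08 -0 -0 -0.1; 0.29 -0.37 -0.08 -0 -0 -0.1; 0.29 -0.37 -0.08 -0 -0 -0.1
```

apply_moves(plan="0.4 -0.6 -0.1 0 0 0; 0.4 -0.6 -0.1 0 0 0; 0.3 -0.5 0 0 0 0; 0 0 0 0 0 0")

```text
t: 14.8
tcp_pos: [606.7, 110.8, 138.1]
eef_rot: [0.34, 0.62, 0.335, 0.623]
wrist_force: [-0.3, -0.1, -1.8]
gripper_width: 0.41
```

```bash
python3 - <<'E'
from h import *
st();foot()
E
```

```text
t 14.80 tcp [606.7 110.8 138.1] x [ 0.008  0.839 -0.545] z [ 1.    -0.009  0.   ] q [ 0.69  0.84 -0.7   1.73 -0.6   0.96  0.54] F [-0.3 -0.1 -1.8] g 0.41
axis [-0.    -0.004  1.   ] foot [606.6  95.6  17.8] yaw -0.54
```

apply_moves(plan="0.2 -0.3 0 0 0 0; 0.2 -0.3 0 0 0 0; 0 0 0 0 0 0")

```text
t: 15.05
tcp_pos: [606.9, 110.8, 130.5]
eef_rot: [0.34, 0.619, 0.335, 0.623]
wrist_force: [0.0, 0.5, -2.1]
gripper_width: 0.41
```

```bash
python3 - <<'E'
from h import *
st();foot()
E
```

```text
t 15.05 tcp [606.9 110.8 130.5] x [ 0.009  0.839 -0.545] z [ 1.    -0.01   0.001] q [ 0.69  0.85 -0.7   1.73 -0.6   0.95  0.55] F [ 0.   0.5 -2.1] g 0.41
axis [-0.001 -0.003  1.   ] foot [606.9  95.5  10.2] yaw -0.56
```

apply_moves(plan="-0.17 -0.11 0 0 0 0; -0.17 -0.11 0 0 0 0; 0 0 0 0 0 0")

```text
t: 15.3
tcp_pos: [606.0, 110.2, 132.0]
eef_rot: [0.341, 0.62, 0.337, 0.622]
wrist_force: [0.5, -0.6, -1.2]
gripper_width: 0.411
```

```bash
python3 - <<'E'
from h import *
st();foot()
E
```

```text
t 15.30 tcp [606.  110.2 132. ] x [ 0.005  0.841 -0.541] z [ 1.    -0.006  0.   ] q [ 0.69  0.85 -0.7   1.72 -0.6   0.96  0.55] F [ 0.5 -0.6 -1.2] g 0.41
axis [-0.001 -0.008  1.   ] foot [606.   95.5  11.6] yaw -0.33
```

apply_moves(plan="-0.3 -0.25 0 0 0 -0.4; -0.3 -0.25 0 0 0 0; 0 0 0 0 0 0")

```text
t: 15.55
tcp_pos: [604.1, 109.3, 133.9]
eef_rot: [0.339, 0.621, 0.34, 0.62]
wrist_force: [-0.6, -0.1, -1.8]
gripper_width: 0.41
```

```bash
python3 - <<'E'
from h import *
st();foot()
E
```

```text
t 15.55 tcp [604.1 109.3 133.9] x [-0.002  0.842 -0.54 ] z [ 1.     0.002 -0.001] q [ 0.69  0.85 -0.7   1.72 -0.6   0.97  0.55] F [-0.6 -0.1 -1.8] g 0.41
axis [ 0.001 -0.009  1.   ] foot [604.1  94.8  13.5] yaw 0.13
```

```bash
python3 - <<'E'
from h import *
p,R=upright([607,87,8],np.radians(89.3),ph=PH+np.radians(.2))
rows(p,R,2,10)
E
```

```text
n=2 |d|=9.3 ang=1.1
-0.13 -0.42 0.15 0.2 -0.4 -0.4; -0.13 -0.42 0.15 0.2 -0.4 -0.4
```

apply_moves(plan="-0.15 -0.45 0.15 0.2 -0.4 -0.4; -0.15 -0.45 0.15 0.2 -0.4 -0.4; 0 0 0 0 0 0")

```text
t: 15.8
tcp_pos: [604.9, 109.4, 133.1]
eef_rot: [0.34, 0.62, 0.337, 0.622]
wrist_force: [0.2, -0.8, -1.4]
gripper_width: 0.404
```

```bash
python3 - <<'E'
from h import *
st();foot()
E
```

```text
t 15.80 tcp [604.9 109.4 133.1] x [ 0.003  0.84  -0.542] z [ 1.    -0.004 -0.   ] q [ 0.69  0.85 -0.7   1.73 -0.6   0.96  0.55] F [ 0.2 -0.8 -1.4] g 0.40
axis [ 0.    -0.006  1.   ] foot [604.8  94.5  12.7] yaw -0.25
```

```bash
python3 - <<'E'
from h import *
o=status.get_obs();print(o['joint_torque'].round(1),o['torque'].round(2),o['qpos'].round(3))
a=eyes.capture("top");b=eyes.capture("scene");st()
c=lambda im,y0,y1,x0,x1,f:cv2.resize(im[y0:y1,x0:x1],None,fx=f,fy=f,interpolation=cv2.INTER_CUBIC)
cv2.imwrite("pics/z17.png",np.hstack([c(a,130,210,195,265,5.5),c(b,205,285,295,365,5.5)]))
cv2.imwrite("pics/s17.png",b)
E
```

```text
[ -0.7 -68.1 -18.3 -18.1  -3.6   2.7   0. ] [-1.15  0.04  0.  ] [ 0.692  0.85  -0.696  1.726 -0.598  0.964  0.552]
t 15.90 tcp [605.2 108.5 132.7] x [ 0.004  0.84  -0.543] z [ 1.    -0.005 -0.   ] q [ 0.69  0.85 -0.7   1.73 -0.6   0.96  0.55] F [0.8 6.7 1. ] g 0.41
```

View pics/z17.png

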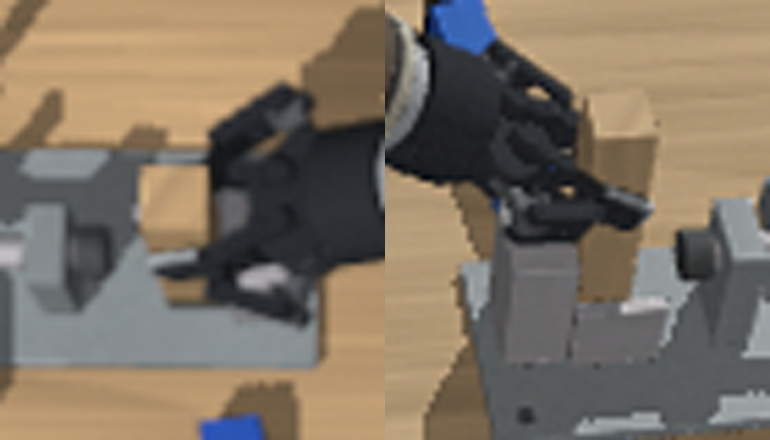

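View pics/s17.png

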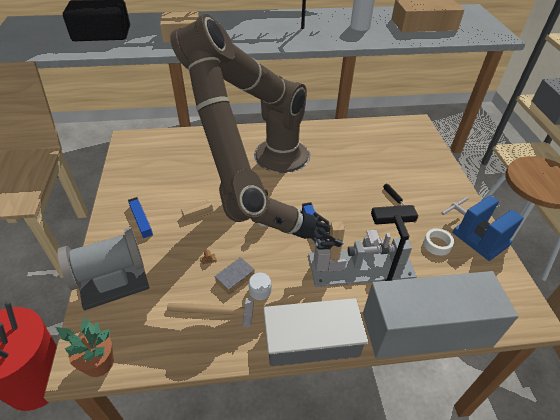

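apply_moves(plan="0 0 0.3 0 0 0; 0 0 0.3 0 0 0; 0 0 0.3 0 0 0")

```text
t: 16.15
tcp_pos: [611.3, 108.8, 132.7]
eef_rot: [0.34, 0.622, 0.337, 0.619]
wrist_force: [-13.6, -1.0, 4.0]
gripper_width: 0.408
```

```bash
python3 - <<'E'
from h import *
st();foot()
eyes.capture("top");eyes.capture("top");st();foot()
E
```

```text
t 16.15 tcp [611.3 108.8 132.7] x [-0.002  0.84  -0.542] z [ 1.    -0.001 -0.006] q [ 0.68  0.86 -0.69  1.7  -0.59  0.98  0.54] F [-13.6  -1.    4. ] g 0.41
axis [ 0.005 -0.007  1.   ] foot [610.6  94.   12.3] yaw -0.06
t 16.25 tcp [611.1 108.8 132.5] x [-0.003  0.84  -0.542] z [ 1.    -0.001 -0.006] q [ 0.68  0.86 -0.69  1.7  -0.59  0.98  0.54] F [-7.1  1.   1.9] g 0.41
axis [ 0.006 -0.007  1.   ] foot [610.4  93.9  12.1] yaw -0.05
```

apply_moves(plan="0.1 -0.25 -0.25 0 -0.4 0; 0.15 -0.25 0 0 0 0; 0 0 0 0 0 0")

```text
t: 16.5
tcp_pos: [609.2, 108.6, 127.3]
eef_rot: [0.341, 0.62, 0.336, 0.621]
wrist_force: [-1.2, 4.9, -2.6]
gripper_width: 0.414
```

```bash
python3 - <<'E'
from h import *
st();foot()
eyes.capture("top");eyes.capture("top");st();foot()
E
```

```text
t 16.50 tcp [609.2 108.6 127.3] x [ 0.005  0.841 -0.541] z [ 1.    -0.007 -0.002] q [ 0.69  0.86 -0.69  1.72 -0.6   0.96  0.55] F [-1.2  4.9 -2.6] g 0.41
axis [ 0.002 -0.008  1.   ] foot [608.8  93.9   6.9] yaw -0.41
t 16.60 tcp [609.1 108.6 127.3] x [ 0.005  0.841 -0.541] z [ 1.    -0.007 -0.002] q [ 0.69  0.86 -0.69  1.72 -0.6   0.96  0.55] F [-0.   5.6 -3.8] g 0.41
axis [ 0.002 -0.008  1.   ] foot [608.8  93.9   6.9] yaw -0.4
```

apply_moves(plan="0.15 -0.25 -0.05 0 0 0; 0.15 -0.25 0 0 0 0; 0 0 0 0 0 0")

```text
t: 16.85
tcp_pos: [610.1, 108.8, 123.8]
eef_rot: [0.342, 0.619, 0.337, 0.622]
wrist_force: [0.7, -0.4, -1.3]
gripper_width: 0.409
```

```bash
python3 - <<'E'
from h import *
st();foot()
eyes.capture("top");b=eyes.capture("scene");st();foot()
cv2.imwrite("pics/z18.png",cv2.resize(b[205:285,295:395],None,fx=7,fy=7,interpolation=cv2.INTER_CUBIC))
snapW("w18")
E
```

```text
t 16.85 tcp [610.1 108.8 123.8] x [ 0.007  0.843 -0.539] z [ 1.    -0.008  0.   ] q [ 0.69  0.87 -0.69  1.72 -0.6   0.96  0.56] F [ 0.7 -0.4 -1.3] g 0.41
axis [-0.001 -0.011  1.   ] foot [610.   94.5   3.4] yaw -0.43
t 16.95 tcp [610.2 108.7 123.7] x [ 0.007  0.842 -0.539] z [ 1.    -0.008  0.001] q [ 0.69  0.87 -0.69  1.72 -0.6   0.96  0.56] F [-0.   0.7  2.8] g 0.41
axis [-0.001 -0.01   1.   ] foot [610.1  94.3   3.3] yaw -0.45
```

View pics/z18.png

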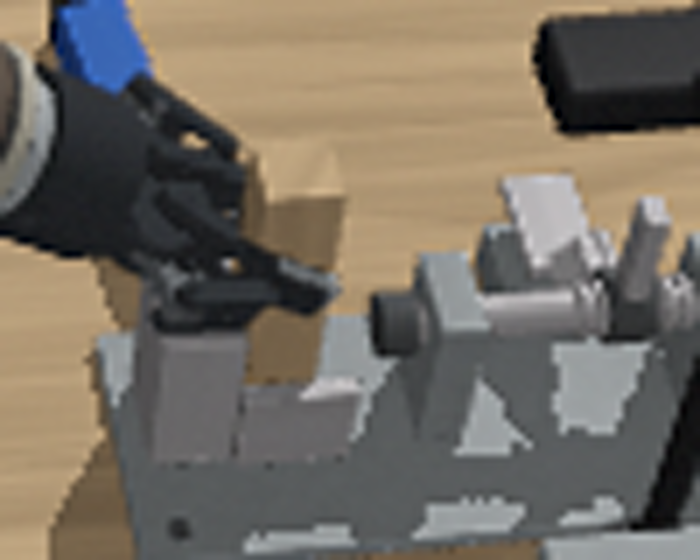

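View pics/w18.png

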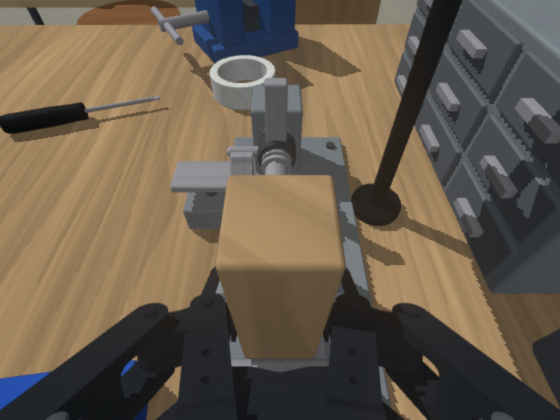

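apply_moves(plan="0.15 -0.25 -0.25 0 0 0; 0.15 -0.25 0 0 0 0; 0 0 0 0 0 0")

```text
t: 17.25
tcp_pos: [610.2, 108.8, 124.0]
eef_rot: [0.343, 0.616, 0.339, 0.623]
wrist_force: [-3.4, 0.0, -3.5]
gripper_width: 0.407
```

```bash
python3 - <<'E'
from h import *
st();foot()
eyes.capture("top");b=eyes.capture("scene");st();foot()
E
```

```text
t 17.25 tcp [610.2 108.8 124. ] x [ 0.011  0.845 -0.534] z [ 1.    -0.009  0.006] q [ 0.69  0.87 -0.7   1.72 -0.6   0.95  0.57] F [-3.4  0.  -3.5] g 0.41
axis [-0.006 -0.016  1.   ] foot [610.8  95.    3.5] yaw -0.51
t 17.35 tcp [610.2 109.  123.8] x [ 0.011  0.845 -0.534] z [ 1.    -0.009  0.005] q [ 0.69  0.87 -0.7   1.72 -0.6   0.95  0.57] F [-3.8 -0.9  6.7] g 0.41
axis [-0.006 -0.016  1.   ] foot [610.7  95.3   3.3] yaw -0.54
```

apply_moves(plan="0 0 0 0 0 0; 0 0 0 0 0 0; 0 0 0 0 0 0; 0 0 0 0 0 0", grip=6.5)

```text
t: 17.68
tcp_pos: [611.7, 106.3, 121.4]
eef_rot: [0.343, 0.616, 0.337, 0.625]
wrist_force: [0.3, 0.7, -0.1]
gripper_width: 0.758
```

```bash
python3 - <<'E'
from h import *
st()
snapW("w19")
a=eyes.capture("top");b=eyes.capture("scene");st()
c=lambda im,y0,y1,x0,x1,f:cv2.resize(im[y0:y1,x0:x1],None,fx=f,fy=f,interpolation=cv2.INTER_CUBIC)
cv2.imwrite("pics/z19.png",np.hstack([c(a,130,210,195,265,5.5),c(b,205,285,295,365,5.5)]))
E
```

```text
t 17.68 tcp [611.7 106.3 121.4] x [ 0.015  0.843 -0.538] z [ 1.    -0.014  0.007] q [ 0.69  0.87 -0.69  1.72 -0.6   0.95  0.57] F [ 0.3  0.7 -0.1] g 0.76
t 17.83 tcp [611.5 106.6 121.7] x [ 0.015  0.843 -0.538] z [ 1.    -0.013  0.006] q [ 0.69  0.87 -0.69  1.72 -0.6   0.95  0.57] F [-0.3 -0.2  0.4] g 0.76
```

View pics/z19.png

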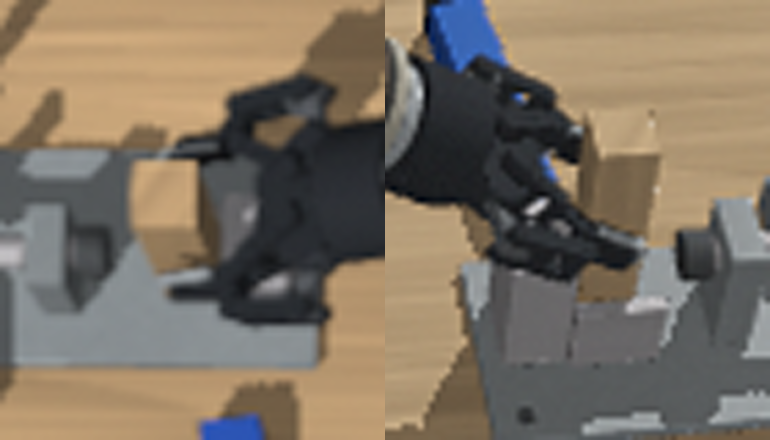

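View pics/w19.png

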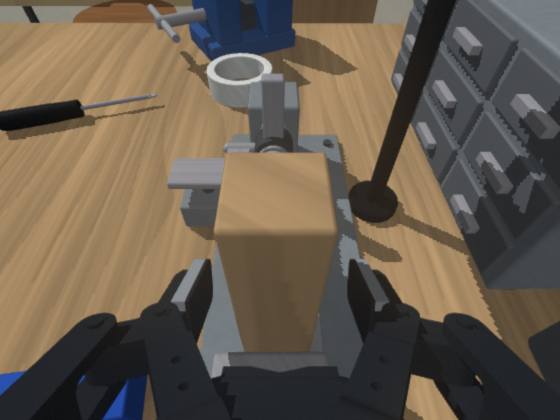

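```bash
python3 - <<'E'
from h import *
T=par("top");S=par("scene");W=loadW("w19.npy")
z=lambda o,x,y:((x+.5)/5.5-.5+o[0],(y+.5)/5.5-.5+o[1])
zs=lambda x,y:z((295,205),x,y); zt=lambda x,y:z((195,130),x,y)
os_=[(S,*zs(275,155),(1,1,1)),(S,*zs(210,157),(1,-1,1))]
ot=[(T,*zt(130,160),(1,1,1)),(T,*zt(195,160),(1,-1,1)),(T,*zt(131,231),(-1,1,1)),(T,*zt(199,230),(-1,-1,1))]
ow=[(W,*und(W,*p,-.046),m) for p,m in [((222,155),(-1,1,1)),((328,155),(1,1,1)),((217,235),(-1,-1,1)),((335,233),(1,-1,1))]]
def go(obs):
    # top face centre only, lean assumed small: solve top centre xyz + yaw
    def f(q):
        c,s=np.cos(q[3]),np.sin(q[3])
        return np.concatenate([proj(P,q[:3]+18*np.array([c*m[0]-s*m[1],s*m[0]+c*m[1],0]))[0]-[u,v] for P,u,v,m in obs])
    r=least_squares(f,[604,92,190,0],x_scale=[1,1,1,.01]);return r.x.round(2),r.fun.round(1)
print("cams",go(os_+ot));print("wrist",go(ow))
E
```

```text
cams (array([605.43,  95.64, 185.06,  -0.  ]), array([ 0.6, -0.3,  0.8,  0.2,  0.6,  0.6,  0.8,  0.7,  0.1, -0.6, -0.2,
       -0.4]))
wrist (array([608.95, 100.04, 184.72,   0.  ]), array([ 4. , -0.4, -4.2, -1.1, -1.8,  0.3,  1.9,  0.9]))
```

apply_moves(plan="-1 0 0 0 0 0; -2 0 0 0 0 0; -3 0 0 0 0 0; -3 0 0 0 0 0; -3 0 0 0 0 0")

```text
t: 18.25
tcp_pos: [605.9, 7.9, 187.3]
eef_rot: [0.342, 0.619, 0.341, 0.619]
wrist_force: [0.1, 0.0, -0.5]
gripper_width: 0.759
```

```bash
python3 - <<'E'
from h import *
st()
snapW("w20")
a=eyes.capture("top");b=eyes.capture("scene");st()
c=lambda im,y0,y1,x0,x1,f:cv2.resize(im[y0:y1,x0:x1],None,fx=f,fy=f,interpolation=cv2.INTER_CUBIC)
cv2.imwrite("pics/z20.png",np.hstack([c(a,130,210,195,265,5.5),c(b,205,285,295,365,5.5)]))
E
```

```text
t 18.25 tcp [605.9   7.9 187.3] x [ 0.001  0.846 -0.533] z [ 1.    -0.001 -0.   ] q [ 0.8   0.81 -0.66  1.61 -0.55  1.2   0.53] F [ 0.1  0.  -0.5] g 0.76
t 18.40 tcp [607.8   5.4 187.2] x [ 0.008  0.844 -0.536] z [ 1.    -0.007  0.003] q [ 0.8   0.81 -0.66  1.6  -0.55  1.19  0.53] F [-0.   0.2 -0.1] g 0.76
```

View pics/z20.png

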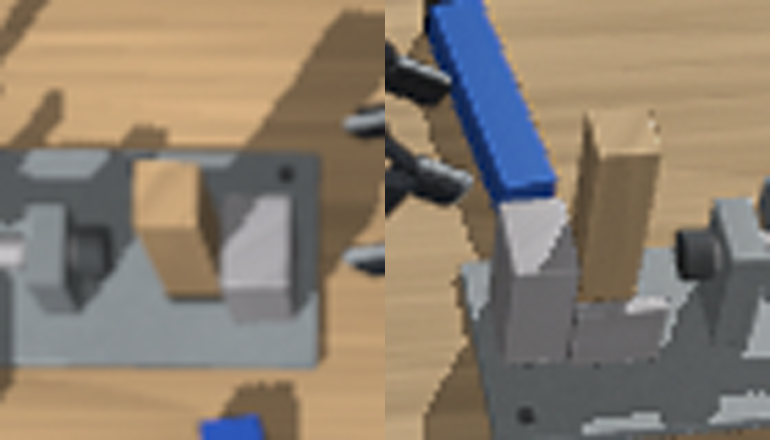

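View pics/w20.png

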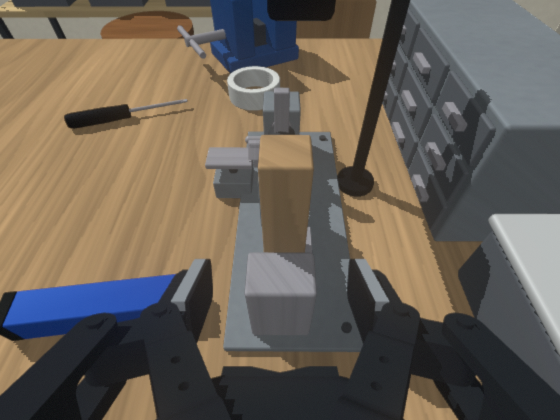

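```bash
python3 - <<'E'
from h import *
R=rot([0.008,.844,-.536],[1,-.0075,0])
rows([609,107.5,126],R,5,6)
E
```

```text
n=5 |d|=119.0 ang=0.2
2.38 0.06 0.01 0 -0 -0; 2.38 0.06 0.01 0 -0 -0; 2.38 0.06 0.01 0 -0 -0; 2.38 0.06 0.01 0 -0 -0; 2.38 0.06 0.01 0 -0 -0
```

apply_moves(plan="2.4 0.05 0 0 0 0; 2.4 0.05 0 0 0 0; 2.4 0.05 0 0 0 0; 2.3 0.05 0 0 0 0; 1.8 0.05 0 0 0 0")

```text
t: 18.82
tcp_pos: [610.6, 100.7, 127.6]
eef_rot: [0.343, 0.616, 0.336, 0.625]
wrist_force: [-0.7, 0.2, 0.1]
gripper_width: 0.763
```

apply_moves(plan="0 0 0 0 0 0; 0 0 0 0 0 0")

```text
t: 18.98
tcp_pos: [607.3, 106.5, 126.4]
eef_rot: [0.342, 0.618, 0.339, 0.622]
wrist_force: [-0.2, -0.0, 0.1]
gripper_width: 0.765
```

```bash
python3 - <<'E'
from h import *
st()
R=rot([0.008,.844,-.536],[1,-.0075,0])
rows([609,107.5,126],R,1,6)
snapW("w21")
E
```

```text
t 18.98 tcp [607.3 106.5 126.4] x [ 0.007  0.844 -0.536] z [ 1.    -0.007  0.002] q [ 0.7   0.87 -0.7   1.72 -0.6   0.96  0.56] F [-0.2 -0.   0.1] g 0.77
n=1 |d|=2.0 ang=0.1
0.1 0.02 0.17 0.1 -0.1 0
```

View pics/w21.png

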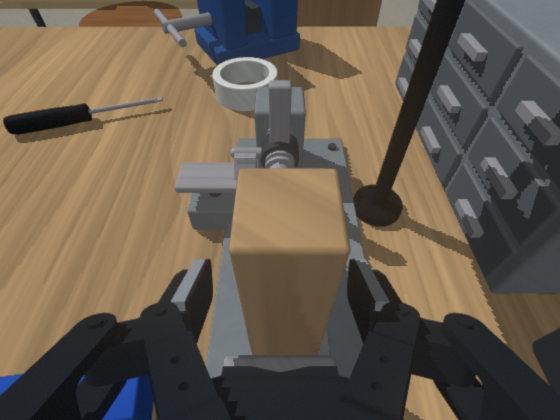

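apply_moves(plan="0.1 0 0.2 0 0 0; 0 0 0 0 0 0; 0 0 0 0 0 0; 0 0 0 0 0 0; 0 0 0 0 0 0", grip=2.5, grip_force=30)

```text
t: 19.45
tcp_pos: [610.0, 104.1, 126.6]
eef_rot: [0.342, 0.618, 0.338, 0.622]
wrist_force: [-0.3, 1.3, -1.0]
gripper_width: 0.415
```

```bash
python3 - <<'E'
from h import *
st()
snapW("w22")
st()
E
```

```text
t 19.45 tcp [610.  104.1 126.6] x [ 0.009  0.843 -0.538] z [ 1.    -0.009  0.003] q [ 0.7   0.87 -0.69  1.71 -0.6   0.96  0.56] F [-0.3  1.3 -1. ] g 0.41
t 19.50 tcp [610.  104.  126.5] x [ 0.009  0.843 -0.538] z [ 1.    -0.009  0.003] q [ 0.7   0.87 -0.69  1.71 -0.6   0.96  0.56] F [-0.7  0.2 -2.1] g 0.42
```

View pics/w22.png

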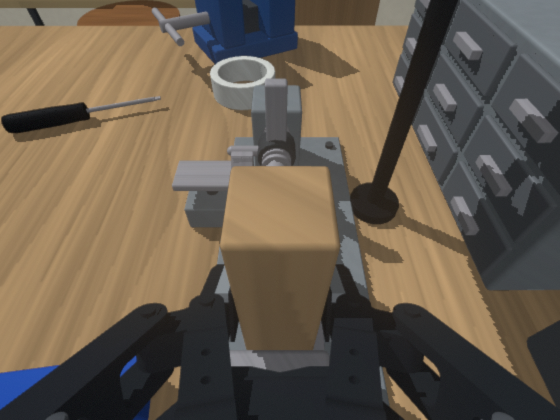

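apply_moves(plan="-0.25 0.35 -0.1 0 0 0; -0.3 -0.2 0 0 0 0; -0.4 -0.25 0 0 0 0; -0.4 -0.25 0 0 0 0")

```text
t: 19.83
tcp_pos: [608.0, 94.4, 133.5]
eef_rot: [0.343, 0.617, 0.341, 0.621]
wrist_force: [0.8, 7.8, -4.0]
gripper_width: 0.415
```

```bash
python3 - <<'E'
from h import *
st()
eyes.capture("top");eyes.capture("top")
st()
E
```

```text
t 19.83 tcp [608.   94.4 133.5] x [ 0.006  0.846 -0.533] z [ 1.    -0.005  0.003] q [ 0.71  0.86 -0.69  1.71 -0.59  0.99  0.56] F [ 0.8  7.8 -4. ] g 0.41
t 19.93 tcp [608.1  93.9 133.5] x [ 0.006  0.846 -0.533] z [ 1.    -0.006  0.003] q [ 0.71  0.86 -0.69  1.71 -0.59  0.99  0.56] F [-0.6  3.8  0.5] g 0.41
```

```bash
python3 - <<'E'
from h import *
snapW("w23")
a=eyes.capture("top");b=eyes.capture("scene");st()
c=lambda im,y0,y1,x0,x1,f:cv2.resize(im[y0:y1,x0:x1],None,fx=f,fy=f,interpolation=cv2.INTER_CUBIC)
cv2.imwrite("pics/z23.png",np.hstack([c(a,130,210,195,265,5.5),c(b,205,285,295,365,5.5)]))
E
```

```text
t 20.08 tcp [608.1  93.8 133.4] x [ 0.006  0.846 -0.534] z [ 1.    -0.006  0.003] q [ 0.71  0.86 -0.69  1.71 -0.59  0.99  0.56] F [-1.9  4.2  2.4] g 0.42
```

View pics/z23.png

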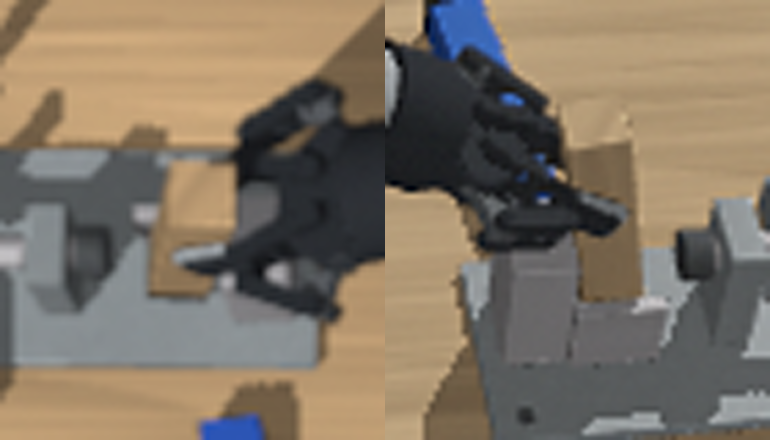

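View pics/w23.png

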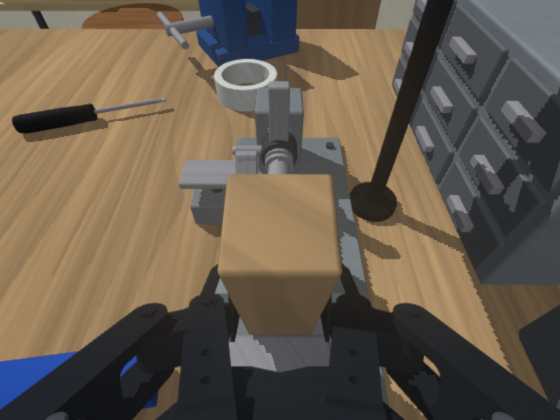

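apply_moves(plan="0 0 0 0 0 0; 0 0 0 0 0 0; 0.3 1 0 0 0 0; 0.8 0.6 0 0 0 0; 0 0 0 0 0 0", grip_force=100)

```text
t: 20.5
tcp_pos: [609.4, 110.6, 140.6]
eef_rot: [0.343, 0.617, 0.338, 0.623]
wrist_force: [-0.3, -0.5, -0.8]
gripper_width: 0.408
```

```bash
python3 - <<'E'
from h import *
st()
snapW("w24")
o=status.get_obs()
a=eyes.capture("top");b=eyes.capture("scene");st()
c=lambda im,y0,y1,x0,x1,f:cv2.resize(im[y0:y1,x0:x1],None,fx=f,fy=f,interpolation=cv2.INTER_CUBIC)
cv2.imwrite("pics/z24.png",np.hstack([c(a,130,210,195,265,5.5),c(b,205,285,295,365,5.5)]))
E
```

```text
t 20.50 tcp [609.4 110.6 140.6] x [ 0.01   0.844 -0.537] z [ 1.    -0.01   0.004] q [ 0.69  0.85 -0.7   1.72 -0.61  0.97  0.55] F [-0.3 -0.5 -0.8] g 0.41
t 20.65 tcp [609.7 108.6 140. ] x [ 0.011  0.843 -0.537] z [ 1.    -0.011  0.004] q [ 0.7   0.85 -0.7   1.72 -0.6   0.97  0.55] F [-0.5 -0.  -1.7] g 0.41
```

View pics/z24.png

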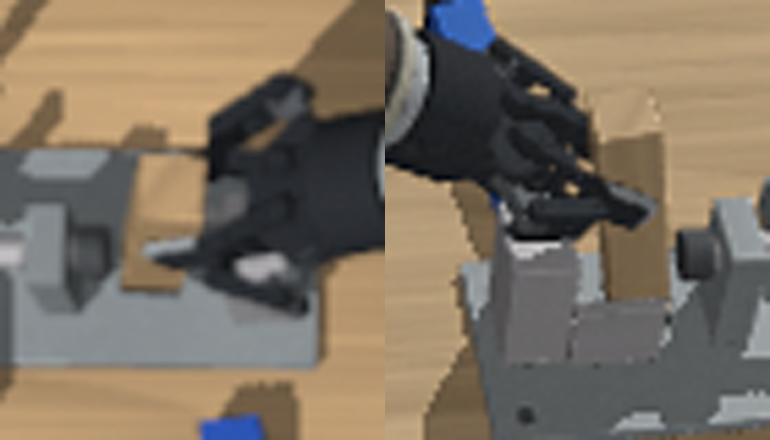

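View pics/w24.png

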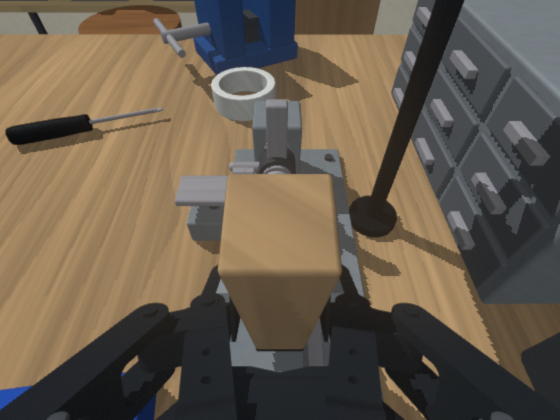

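```bash
python3 - <<'E'
from h import *
import cv2
for n,pts,x in (("w18",[((230,178),(-1,-1,1)),((334,177),(1,-1,1)),((220,270),(-1,1,1)),((343,268),(1,1,1))],None),
 ("w22",[((230,168),(-1,-1,1)),((329,168),(1,-1,1)),((222,248),(-1,1,1)),((337,247),(1,1,1))],None),
 ("w24",[((230,175),(-1,-1,1)),((333,175),(1,-1,1)),((221,273),(-1,1,1)),((339,272),(1,1,1))],None)):
    W=loadW(n+".npy");o=status.get_obs()
    # tool pose from camera pose: fixed cam-in-tool
    o0=o;R=Rn.from_quat(o['eef_rot']).as_matrix();Wn=par("wrist")
    # relation cam->tool const
    Rct=Wn[3]@R; tct=Wn[3]@o['tcp_pos']+Wn[4]
    Rt=W[3].T@Rct; pt=W[3].T@(tct-W[4])
    oo={'eef_rot':Rn.from_matrix(Rt).as_quat(),'tcp_pos':pt}
    q,f=leg_in_tool(W,oo,pts,x0=(-50,36,2.2))
    a=Rt@np.array([np.cos(q[2]),np.sin(q[2]),0]); top=Rt@np.array([q[0],q[1],0])+pt
    d=np.array([q[0]+18.7,q[1]]);ax=np.array([np.cos(q[2]),np.sin(q[2])])
    print(n,pt.round(1),np.degrees(q[2]).round(2),f.round(1),a.round(3),"top",top.round(1),"foot",(top-180*a).round(1),"along",(d@ax).round(1))
E
```

```text
w18 [610.2 108.8 123.7] 125.3 [ 1.6 -0.8 -1.6  0.2  0.5 -0.8  1.7  1.3] [-0.001 -0.047  0.999] top [610.   93.5 183.2] foot [610.2 102.    3.4] along 49.3
w22 [610.  104.1 126.6] 122.42 [ 4.6 -0.3  0.1 -0.3  2.1 -0.3  3.8  0.8] [-0.003  0.002  1.   ] top [609.7  96.9 184. ] foot [610.2  96.6   4. ] along 47.4
w24 [609.4 110.7 140.7] 133.51 [ 1.6 -0.3 -0.6 -0.2  2.2 -0.3  2.8  0.7] [-0.006 -0.192  0.981] top [609.   96.4 198.1] foot [610.1 130.9  21.4] along 46.2
```

```bash
sed -i 's/^PH=.*/PH=np.radians(133.5); LG=133.0/' h.py; python3 - <<'E'
from h import *
foot()
p,R=upright([608.5,100,14],np.radians(89.45),ph=PH+np.radians(.5))
rows(p,R,4,10)
E
```

```text
axis [-0.006 -0.191  0.982] foot [610.2 118.2  19.5] yaw -0.64
n=4 |d|=7.8 ang=11.5
0.18 -0.06 -0.03 0 0.1 -2.9; 0.18 -0.05 -0.03 0 0.1 -2.9; 0.19 -0.04 -0.03 0 0.1 -2.9; 0.19 -0.03 -0.03 0 0.1 -2.9
```

```bash
python3 - <<'E'
from h import *
p,R=upright([608.5,93,16],np.radians(89.45),ph=PH+np.radians(.5))
rows(p,R,4,10)
E
```

```text
n=4 |d|=4.6 ang=11.5
0.01 -0.11 -0.03 0 0.1 -2.9; 0.01 -0.11 -0.03 0 0.1 -2.9; 0.02 -0.11 -0.03 0 0.1 -2.9; 0.02 -0.11 -0.03 0 0.1 -2.9
```

apply_moves(plan="0 -0.1 0 0 0.1 -2.9; 0 -0.1 0 0 0.1 -2.9; 0 -0.1 0 0 0.1 -2.9; 0 -0.1 0 0 0.1 -2.9; 0 0 0 0 0 0")

```text
t: 21.07
tcp_pos: [610.0, 103.0, 134.4]
eef_rot: [0.277, 0.652, 0.269, 0.653]
wrist_force: [-0.1, 1.5, -0.6]
gripper_width: 0.408
```

```bash
cat >> h.py <<'E'
def legW(name,pts):
    W=loadW(name+".npy");o=status.get_obs();R=Rn.from_quat(o['eef_rot']).as_matrix();Wn=par("wrist")
    Rct=Wn[3]@R; tct=Wn[3]@o['tcp_pos']+Wn[4]
    Rt=W[3].T@Rct; pt=W[3].T@(tct-W[4])
    q,f=leg_in_tool(W,{'eef_rot':Rn.from_matrix(Rt).as_quat(),'tcp_pos':pt},pts,x0=(-50,36,2.2))
    a=Rt@np.array([np.cos(q[2]),np.sin(q[2]),0]); top=Rt@np.array([q[0],q[1],0])+pt
    print(name,pt.round(1),np.degrees(q[2]).round(2),f.round(1),a.round(3),"top",top.round(1),"foot",(top-180*a).round(1))
C4=lambda a,b,c,d:[(a,(-1,-1,1)),(b,(1,-1,1)),(c,(-1,1,1)),(d,(1,1,1))]
E
python3 - <<'E'
from h import *
st()
eyes.capture("top")
st();foot()
W,im=snapW("w25")
a=eyes.capture("top");b=eyes.capture("scene");st()
c=lambda im,y0,y1,x0,x1,f:cv2.resize(im[y0:y1,x0:x1],None,fx=f,fy=f,interpolation=cv2.INTER_CUBIC)
cv2.imwrite("pics/z25.png",np.hstack([c(a,130,210,195,265,5.5),c(b,205,285,295,365,5.5)]))
cv2.imwrite("pics/z25w.png",c(im,150,300,200,360,5)[:600])
E
```

```text
t 21.07 tcp [610.  103.  134.4] x [ 0.005  0.713 -0.702] z [ 1.    -0.011 -0.004] q [ 0.58  0.73 -0.61  1.73 -0.51  0.92  0.41] F [-0.1  1.5 -0.6] g 0.41
t 21.12 tcp [610.  102.  133.7] x [ 0.006  0.713 -0.701] z [ 1.    -0.012 -0.004] q [ 0.59  0.73 -0.61  1.73 -0.51  0.92  0.41] F [ 0.8  1.5 -0.5] g 0.41
axis [0.004 0.017 1.   ] foot [609.3  86.4  13.9] yaw -0.68
t 21.27 tcp [609.7 101.3 132.8] x [ 0.005  0.715 -0.699] z [ 1.    -0.014 -0.007] q [ 0.59  0.73 -0.61  1.73 -0.51  0.92  0.41] F [0.4 4.7 0.4] g 0.41
```

View pics/z25.png

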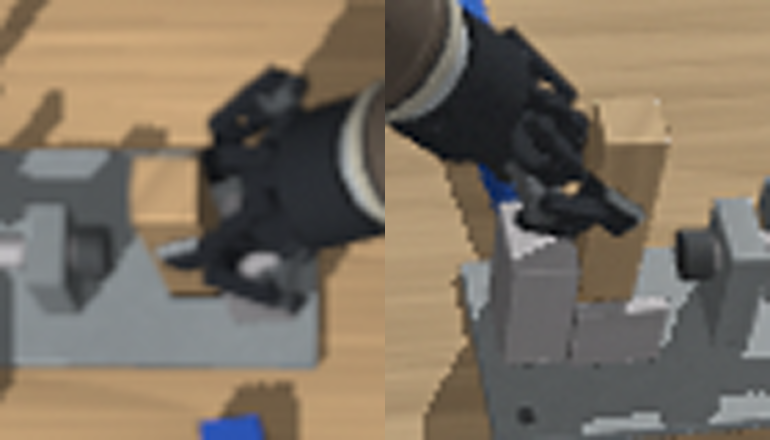

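View pics/z25w.png

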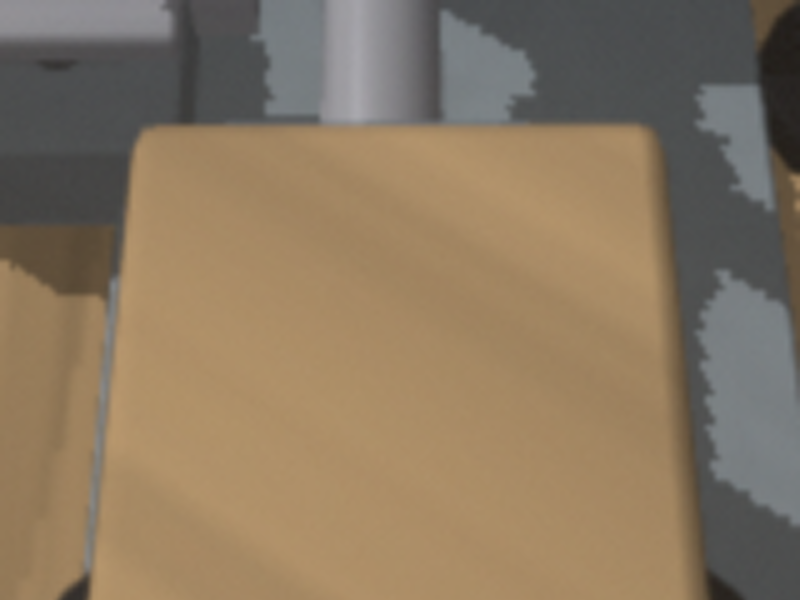

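apply_moves(plan="-0.2 -0.2 0 0 0.2 0.7; -0.2 -0.2 0 0 0.2 0.7; -0.2 -0.2 0 0 0 0")

```text
t: 21.52
tcp_pos: [609.3, 97.9, 133.8]
eef_rot: [0.291, 0.65, 0.283, 0.643]
wrist_force: [6.7, 18.5, -7.5]
gripper_width: 0.413
```

```bash
python3 - <<'E'
from h import *
st()
eyes.capture("top")
st();foot()
W,im=snapW("w26")
a=eyes.capture("top");b=eyes.capture("scene");st()
c=lambda im,y0,y1,x0,x1,f:cv2.resize(im[y0:y1,x0:x1],None,fx=f,fy=f,interpolation=cv2.INTER_CUBIC)
cv2.imwrite("pics/z26.png",np.hstack([c(a,130,210,195,265,5.5),c(b,205,285,295,365,5.5)]))
E
```

```text
t 21.52 tcp [609.3  97.9 133.8] x [-0.005  0.742 -0.671] z [ 1.    -0.006 -0.013] q [ 0.61  0.75 -0.63  1.72 -0.52  0.95  0.44] F [ 6.7 18.5 -7.5] g 0.41
t 21.57 tcp [609.3  98.1 133.8] x [-0.005  0.742 -0.671] z [ 1.    -0.006 -0.013] q [ 0.61  0.75 -0.63  1.72 -0.52  0.95  0.44] F [ 4.9 17.2 -4.3] g 0.41
axis [ 0.013 -0.024  1.   ] foot [607.6  87.4  13.4] yaw -0.33
t 21.72 tcp [609.3  98.1 133.7] x [-0.005  0.741 -0.672] z [ 1.    -0.005 -0.013] q [ 0.61  0.75 -0.63  1.72 -0.52  0.95  0.44] F [ 5.4 13.7 -4.7] g 0.41
```

View pics/z26.png

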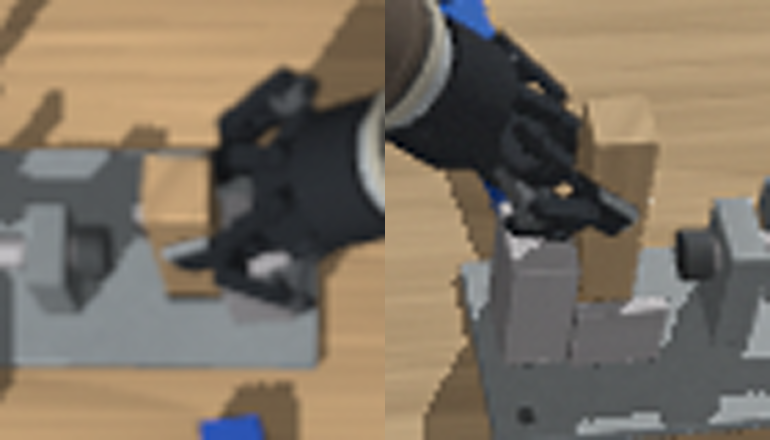

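View pics/w26.png

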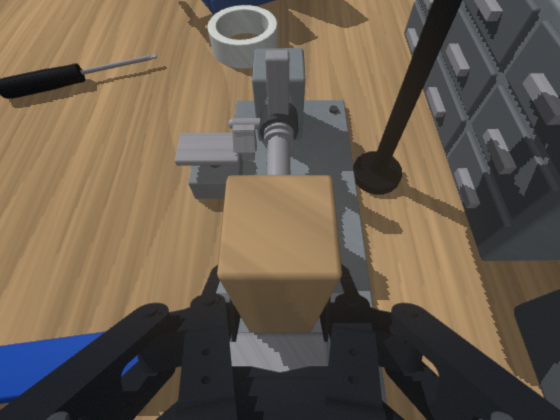

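apply_moves(plan="0.1 0 0 0 0 -1.2; 0.2 -0.3 0.05 0 -0.2 -0.3; 0.2 -0.3 0 0 0 0; 0.2 -0.3 0 0 0 0")

```text
t: 22.05
tcp_pos: [609.7, 99.4, 123.6]
eef_rot: [0.287, 0.652, 0.278, 0.645]
wrist_force: [-6.6, -3.6, 36.2]
gripper_width: 0.403
```

```bash
python3 - <<'E'
from h import *
st()
eyes.capture("top")
st();foot()
W,im=snapW("w27")
a=eyes.capture("top");b=eyes.capture("scene");st()
c=lambda im,y0,y1,x0,x1,f:cv2.resize(im[y0:y1,x0:x1],None,fx=f,fy=f,interpolation=cv2.INTER_CUBIC)
cv2.imwrite("pics/z27.png",np.hstack([c(a,130,210,195,265,5.5),c(b,205,285,295,365,5.5)]))
E
```

```text
t 22.05 tcp [609.7  99.4 123.6] x [-0.003  0.732 -0.681] z [ 1.    -0.008 -0.014] q [ 0.6   0.76 -0.62  1.72 -0.51  0.93  0.43] F [-6.6 -3.6 36.2] g 0.40
t 22.10 tcp [609.7  99.  123.7] x [-0.004  0.733 -0.68 ] z [ 1.    -0.008 -0.014] q [ 0.6   0.76 -0.62  1.72 -0.51  0.93  0.43] F [-4.1  0.2 17.5] g 0.40
axis [ 0.014 -0.011  1.   ] foot [607.9  86.8   3.5] yaw -0.46
t 22.25 tcp [609.6  99.  123.7] x [-0.003  0.732 -0.681] z [ 1.    -0.008 -0.014] q [ 0.6   0.76 -0.62  1.72 -0.51  0.93  0.43] F [-2.3  3.  13. ] g 0.41
```

View pics/z27.png

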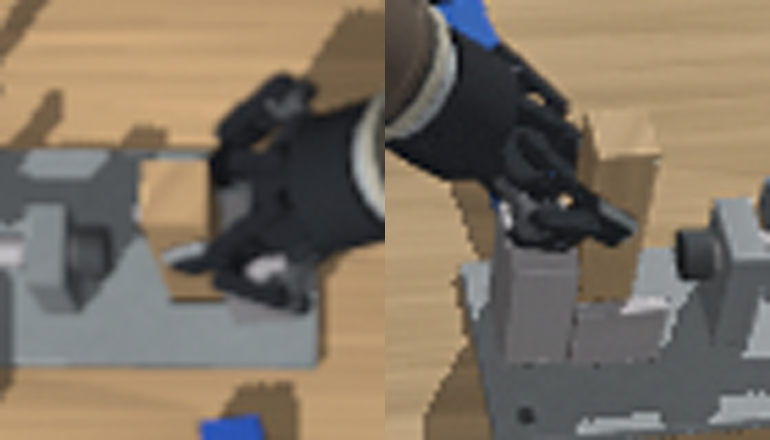

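apply_moves(plan="0 0 0 0 0 0; 0 0 0 0 0 0; 0 0 0 0 0 0; 0 0 0 0 0 0", grip=6.5)

```text
t: 22.58
tcp_pos: [610.2, 92.9, 120.6]
eef_rot: [0.289, 0.651, 0.275, 0.646]
wrist_force: [0.3, -0.1, -0.7]
gripper_width: 0.758
```

apply_moves(plan="-1 0 0 0 0 0; -2 0 0 0 0 0; -3 0 0 0 0 0; -3 0 0 0 0 0; -3 0 0 0 0 0")

```text
t: 23.0
tcp_pos: [606.0, 3.3, 200.6]
eef_rot: [0.289, 0.655, 0.276, 0.641]
wrist_force: [-0.1, -0.3, -0.0]
gripper_width: 0.758
```

```bash
python3 - <<'E'
from h import *
st()
W,im=snapW("w28")
a=eyes.capture("top");b=eyes.capture("scene");st()
c=lambda im,y0,y1,x0,x1,f:cv2.resize(im[y0:y1,x0:x1],None,fx=f,fy=f,interpolation=cv2.INTER_CUBIC)
cv2.imwrite("pics/z28.png",np.hstack([c(a,130,210,195,265,5.5),c(b,205,285,295,365,5.5)]))
E
```

```text
t 23.00 tcp [606.    3.3 200.6] x [-0.011  0.733 -0.68 ] z [ 1.    -0.009 -0.026] q [ 0.71  0.69 -0.59  1.61 -0.48  1.18  0.42] F [-0.1 -0.3 -0. ] g 0.76
t 23.15 tcp [607.9   1.2 201.1] x [-0.005  0.731 -0.682] z [ 1.    -0.014 -0.022] q [ 0.71  0.69 -0.59  1.6  -0.48  1.18  0.42] F [ 0.2 -0.4 -0.4] g 0.76
```

View pics/z28.png

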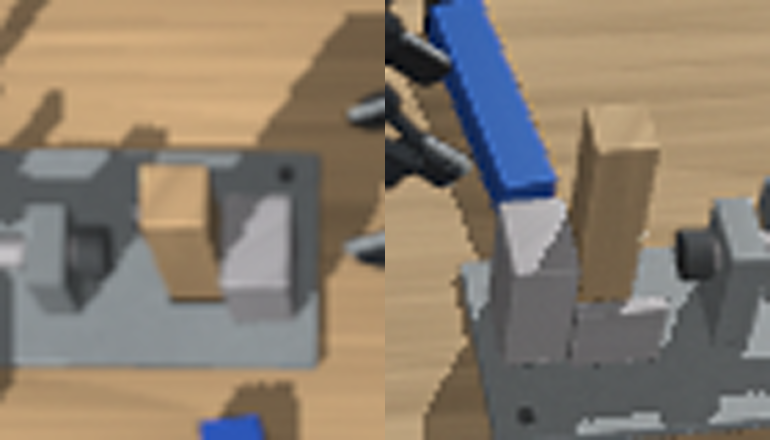

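View pics/w28.png

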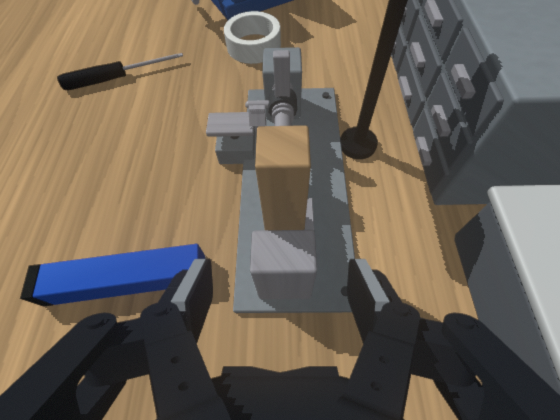

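```bash
python3 - <<'E'
from h import *
T=par("top");S=par("scene")
z=lambda o,x,y:((x+.5)/5.5-.5+o[0],(y+.5)/5.5-.5+o[1])
zs=lambda x,y:z((295,205),x,y); zt=lambda x,y:z((195,130),x,y)
def go(obs):
    def f(q):
        return np.concatenate([proj(P,np.array([q[0],q[1],190])+18*np.array([m[0],m[1],0]))[0]-[u,v] for P,u,v,m in obs])
    r=least_squares(f,[604,92],loss='soft_l1');return r.x.round(2),r.fun.round(1)
print("now top",go([(T,*zt(*p),m) for p,m in [((140,165),(1,1)),((207,166),(1,-1)),((143,228),(-1,1)),((210,227),(-1,-1))]]))
print("now scn",go([(S,*zs(*p),m) for p,m in [((273,150),(1,1)),((209,153),(1,-1))]]))
print("old top",go([(T,*zt(*p),m) for p,m in [((134,160),(1,1)),((198,160),(1,-1)),((135,228),(-1,1)),((202,228),(-1,-1))]]))
print("anvil top cam", [plane(T,*zt(*p),100) for p in [(226,197),(290,197),(222,283)]])
W=loadW("w28.npy")
for p in [(258,163),(305,168),(256,128),(307,128)]: print("leg W z190",plane(W,*und(W,*p,-.046),190).round(1))
for p in [(251,232),(314,233)]: print("anvil far W",plane(W,*und(W,*p,-.046),100).round(1))
E
```

```text
now top (array([603.61,  90.09]), array([ 0.4, -0.1,  0.3, -0.3, -0.4,  0.1, -0.4,  0.3]))
now scn (array([606.25,  91.64]), array([ 0. , -0.2, -0. ,  0.2]))
old top (array([604.99,  94.28]), array([ 0.1,  0.3,  0.6,  0.3, -0.3, -0.3, -0.4, -0.3]))
anvil top cam [array([628.00870455,  69.77752431, 100.        ]), array([628.09729298,  32.92711496, 100.        ]), array([577.16410902,  71.24328429, 100.        ])]
leg W z190 [591.8  76.9 190. ]
leg W z190 [621.6  72.1 190. ]
leg W z190 [589.7 107.1 190. ]
leg W z190 [624.6 105.9 190. ]
anvil far W [578.3  70.9 100. ]
anvil far W [633.2  68.7 100. ]
```

```bash
python3 - <<'E'
from h import *
R=rot([0,0,-1],[0.0,1,0])
rows([450,100,260],R,15,10)
E
```

```text
n=15 |d|=195.3 ang=100.3
0.22 0.71 -1.07 -5.7 2.4 -2.5; 0.23 0.82 -0.98 -5.7 2.4 -2.5; 0.23 0.93 -0.89 -5.7 2.4 -2.5; 0.22 1.02 -0.78 -5.7 2.4 -2.5; 0.21 1.1 -0.67 -5.7 2.4 -2.5; 0.18 1.17 -0.54 -5.7 2.4 -2.5; 0.15 1.22 -0.42 -5.7 2.4 -2.5; 0.11 1.27 -0.29 -5.7 2.4 -2.5; 0.06 1.29 -0.16 -5.7 2.4 -2.5; 0.01 1.3 -0.03 -5.7 2.4 -2.5
```

apply_moves(plan="-1.5 1 -2 0 0 0; -1 1 -3.5 0 0 0; -0.5 0.5 -3.8 0 0 0; 0 0 -3.8 -2 1 -1; 0 0 -3 -5 2 -2", grip=0, grip_force=60)

```text
t: 23.57
tcp_pos: [443.3, -0.8, 240.1]
eef_rot: [0.227, 0.661, 0.306, 0.647]
wrist_force: [0.0, -0.0, 0.5]
gripper_width: 0.049
```

```bash
python3 - <<'E'
from h import *
st()
R=rot([0,0,-1],[0.0,1,0])
rows([460,150,230],R,14,14)
E
```

```text
t 23.57 tcp [443.3  -0.8 240.1] x [-0.06   0.695 -0.716] z [0.994 0.11  0.024] q [ 0.91  0.42 -0.66  1.9  -0.49  1.23  0.63] F [ 0.  -0.   0.5] g 0.05
n=14 |d|=152.0 ang=92.2
0.79 0.7 0.24 -5.6 2.4 -2.5; 0.75 0.71 0.34 -5.6 2.4 -2.5; 0.7 0.7 0.44 -5.6 2.4 -2.5; 0.65 0.68 0.53 -5.6 2.4 -2.5; 0.6 0.66 0.62 -5.6 2.4 -2.5; 0.55 0.61 0.71 -5.6 2.4 -2.5; 0.49 0.56 0.79 -5.6 2.4 -2.5; 0.43 0.5 0.86 -5.6 2.4 -2.5; 0.37 0.43 0.92 -5.6 2.4 -2.5; 0.32 0.35 0.98 -5.6 2.4 -2.5; 0.26 0.27 1.02 -5.6 2.4 -2.5; 0.21 0.18 1.05 -5.6 2.4 -2.5; 0.16 0.08 1.07 -5.6 2.4 -2.5; 0.11 -0.02 1.08 -5.6 2.4 -2.5
```

apply_moves(plan="0.8 0.7 0.2 -5.6 2.4 -2.5; 0.8 0.7 0.3 -5.6 2.4 -2.5; 0.7 0.7 0.4 -5.6 2.4 -2.5; 0.7 0.7 0.5 -5.6 2.4 -2.5; 0.6 0.7 0.6 -5.6 2.4 -2.5")

```text
t: 23.98
tcp_pos: [438.0, 50.4, 231.6]
eef_rot: [-0.05, 0.653, 0.407, 0.636]
wrist_force: [0.3, 0.4, -0.2]
gripper_width: 0.003
```

apply_moves(plan="0.6 0.6 0.7 -5.6 2.4 -2.5; 0.5 0.6 0.8 -5.6 2.4 -2.5; 0.4 0.5 0.9 -5.6 2.4 -2.5; 0.4 0.4 0.9 -5.6 2.4 -2.5; 0.3 0.4 1 -5.6 2.4 -2.5")

```text
t: 24.4
tcp_pos: [440.7, 109.4, 224.8]
eef_rot: [-0.327, 0.584, 0.479, 0.568]
wrist_force: [0.2, 0.4, 0.2]
gripper_width: 0.004
```

```bash
python3 - <<'E'
from h import *
st()
R=rot([0,0,-1],[0.0,1,0])
rows([528,247,150],R,5,14)
E
```

```text
t 24.40 tcp [440.7 109.4 224.8] x [-0.14   0.163 -0.977] z [0.351 0.931 0.105] q [ 0.51  0.31 -0.86  1.89  0.04  1.13  0.87] F [0.2 0.4 0.2] g 0.00
n=5 |d|=179.3 ang=23.6
1.66 -0.99 3.02 -4 1.6 -1.9; 1.62 -1.15 2.99 -4 1.6 -1.9; 1.58 -1.3 2.94 -4 1.6 -1.9; 1.54 -1.45 2.89 -4 1.6 -1.9; 1.52 -1.6 2.83 -4 1.6 -1.9
```

apply_moves(plan="1.6 -1 3 -4 1.6 -1.9; 1.6 -1.1 3 -4 1.6 -1.9; 1.6 -1.3 2.9 -4 1.6 -1.9; 1.5 -1.4 2.9 -4 1.6 -1.9; 1.2 -1.4 2.6 -4 1.6 -1.9")

```text
t: 24.82
tcp_pos: [524.3, 249.9, 151.7]
eef_rot: [0.511, -0.495, -0.5, -0.494]
wrist_force: [-0.1, -0.7, 0.7]
gripper_width: 0.001
```

apply_moves(plan="0 0 0 0 0 0; 0 0 0 0 0 0")

```text
t: 24.98
tcp_pos: [520.5, 259.9, 147.7]
eef_rot: [0.514, -0.491, -0.506, -0.489]
wrist_force: [0.0, -1.0, -0.1]
gripper_width: 0.001
```

```bash
python3 - <<'E'
from h import *
st()
W,im=snapW("w30")
for m in ((603.2,189.4,-.0088),(604.2,192.5,-.0105)):
    P=M2W([[-72,55,56]],m);print(P,proj(W,P))
R=rot([0,0,-1],[0.0,1,0])
rows([530,247,90],R,2,14)
E
```

```text
t 24.98 tcp [520.5 259.9 147.7] x [ 0.006 -0.01  -1.   ] z [-0.04   0.999 -0.01 ] q [ 0.02  0.55 -0.8   1.76  0.46  1.03  0.67] F [ 0.  -1.  -0.1] g 0.00
[[531.68678158 245.03146224  56.        ]] [[261.3362231 224.8977575]]
[[532.78145835 248.25295426  56.        ]] [[265.42874441 226.37617641]]
n=2 |d|=60.2 ang=2.4
2.9 -0.46 -0.66 1.2 -0.2 0.2; 2.9 -0.48 -0.66 1.2 -0.2 0.2
```

View pics/w30.png

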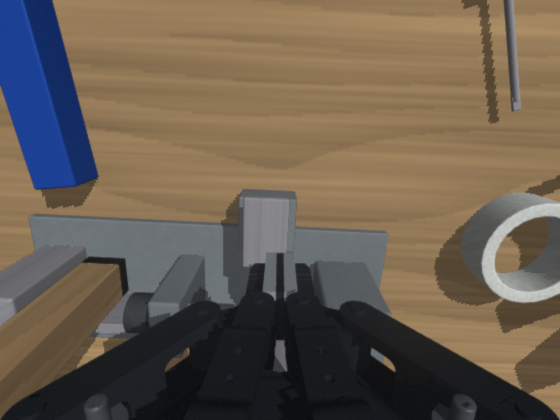

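apply_moves(plan="2.9 -0.5 -0.6 1.2 0 0; 2.9 -0.4 -0.6 1 0 0; 0 0 0 0 0 0")

```text
t: 25.28
tcp_pos: [529.6, 247.1, 90.0]
eef_rot: [0.504, -0.5, -0.496, -0.5]
wrist_force: [-0.9, -1.8, -0.5]
gripper_width: 0.0
```

```bash
python3 - <<'E'
from h import *
st()
R=rot([0,0,-1],[0.0,1,0])
rows([530,247,64],R,2,14)
E
```

```text
t 25.28 tcp [529.6 247.1  90. ] x [ 0.007 -0.008 -1.   ] z [ 0.     1.    -0.008] q [ 0.01  0.62 -0.74  1.8   0.52  0.93  0.61] F [-0.9 -1.8 -0.5] g 0.00
n=2 |d|=26.0 ang=0.6
1.3 -0.01 0 -0 -0.2 0.2; 1.3 -0.02 -0 -0 -0.2 0.2
```

apply_moves(plan="1.3 0 0 0 0 0; 1.2 0 0 0 0 0; 0 0 0 0 0 0")

```text
t: 25.53
tcp_pos: [530.2, 244.6, 65.3]
eef_rot: [0.503, -0.501, -0.495, -0.501]
wrist_force: [-0.1, 0.0, 0.9]
gripper_width: -0.001
```

```bash
python3 - <<'E'
from h import *
st()
snapW("w31")
E
```

```text
t 25.53 tcp [530.2 244.6  65.3] x [ 0.007 -0.008 -1.   ] z [ 0.004  1.    -0.008] q [-0.    0.65 -0.72  1.82  0.55  0.89  0.58] F [-0.1  0.   0.9] g -0.00
```

View pics/w31.png

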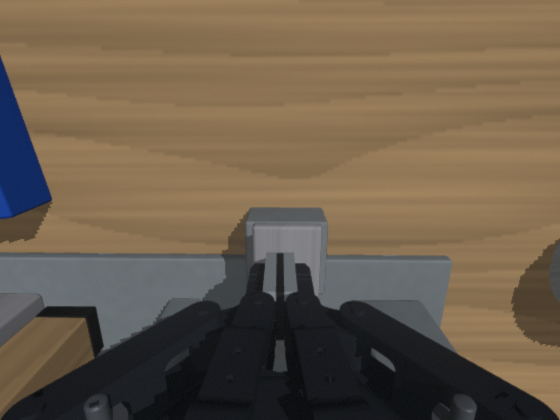

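apply_moves(plan="0.7 0 0.1 0 0 0; 0.7 0 0.1 0 0 0; 0.5 0 0 0 0 0; 0.4 0 0 0 0 0")

```text
t: 25.92
tcp_pos: [532.5, 248.0, 45.5]
eef_rot: [0.504, -0.499, -0.494, -0.503]
wrist_force: [-1.3, -1.5, 4.0]
gripper_width: -0.003
```

```bash
python3 - <<'E'
from h import *
st()
b=eyes.capture("scene");st()
cv2.imwrite("pics/z32.png",cv2.resize(b[195:285,295:425],None,fx=6,fy=6,interpolation=cv2.INTER_CUBIC))
E
```

```text
t 25.92 tcp [532.5 248.   45.5] x [ 0.013 -0.006 -1.   ] z [ 0.004  1.    -0.006] q [-0.02  0.67 -0.7   1.83  0.58  0.85  0.56] F [-1.3 -1.5  4. ] g -0.00
t 25.97 tcp [532.4 247.9  44.9] x [ 0.013 -0.006 -1.   ] z [ 0.004  1.    -0.006] q [-0.02  0.67 -0.7   1.83  0.58  0.85  0.56] F [-0.3  0.4  3.5] g -0.00
```

View pics/z32.png

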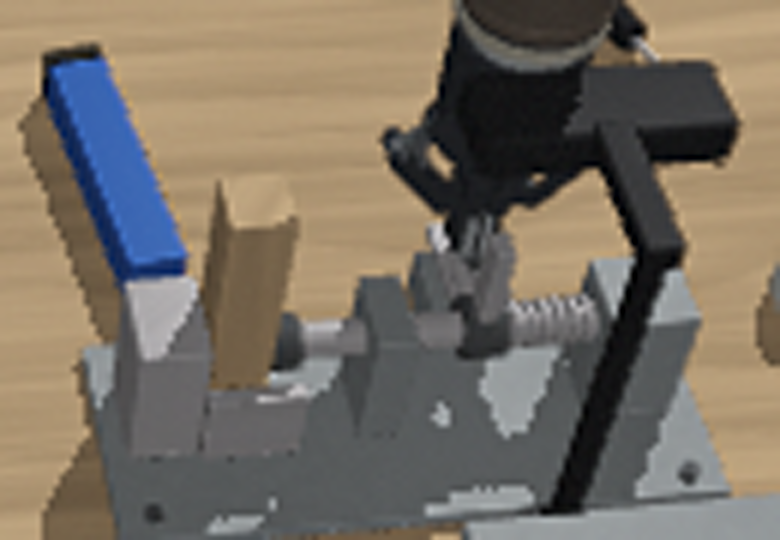

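apply_moves(plan="-1.5 0 0 0 0 0; -3 0 0 0 0 0; -4 0 0 0 0 0; -3 2 0 0 0 0; -2 3 0 0 0 0")

```text
t: 26.38
tcp_pos: [481.3, 248.3, 182.2]
eef_rot: [-0.501, 0.502, 0.496, 0.501]
wrist_force: [-0.3, 0.3, 1.0]
gripper_width: 0.001
```

apply_moves(plan="-2 3 0 0 0 0; -1 2 0 0 0 0; 0 0 0 0 0 0; 0 0 0 0 0 0")

```text
t: 26.72
tcp_pos: [425.3, 252.7, 222.7]
eef_rot: [0.505, -0.497, -0.495, -0.503]
wrist_force: [0.2, -0.3, -0.9]
gripper_width: 0.001
```

```bash
python3 - <<'E'
from h import *
st()
a=eyes.capture("top");b=eyes.capture("scene");W,im=snapW("w33")
cv2.imwrite("pics/s33.png",b);cv2.imwrite("pics/t33.png",a)
c=lambda im,y0,y1,x0,x1,f:cv2.resize(im[y0:y1,x0:x1],None,fx=f,fy=f,interpolation=cv2.INTER_CUBIC)
cv2.imwrite("pics/z33.png",np.hstack([c(a,130,210,195,265,5.5),c(b,205,285,295,365,5.5)]))
E
```

```text
t 26.72 tcp [425.3 252.7 222.7] x [ 0.016 -0.003 -1.   ] z [-0.001  1.    -0.003] q [ 0.11  0.32 -0.91  1.88  0.3   1.07  0.66] F [ 0.2 -0.3 -0.9] g 0.00
```

View pics/z33.png

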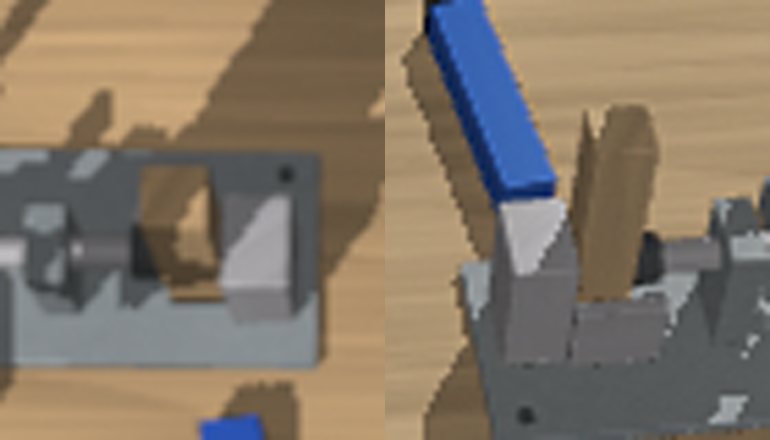

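View pics/t33.png

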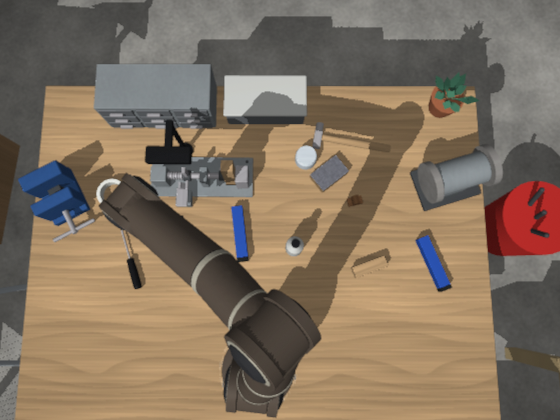

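View pics/w33.png

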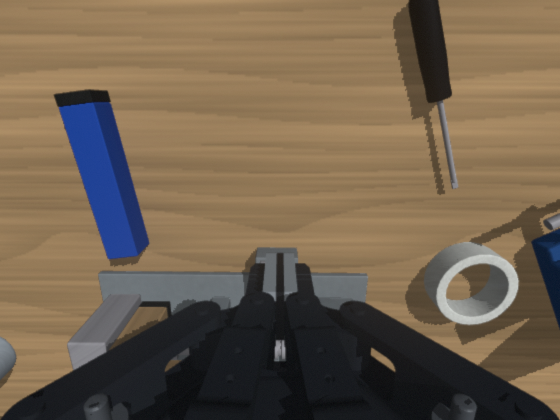

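```bash
python3 - <<'E'
from h import *
st(); print(robot.finish_job())
E
```

```text
t 26.87 tcp [426.  252.3 221. ] x [ 0.013 -0.003 -1.   ] z [ 0.001  1.    -0.003] q [ 0.11  0.32 -0.91  1.88  0.3   1.07  0.66] F [ 0.3 -0.6 -0.3] g -0.00
the job is handed in; nothing more can be done
None
```

I cocked the stamp until the sear held it, stood the leg foot-down against the anvil and let go. I then pressed the trip plate; the stamp fired and pinned the leg. I handed it in at 26.9 s.

**Last checks:**
- **Stamp and leg:** after firing, the scene and top pictures show the head against the leg, which stands upright beside the anvil. Before firing, the cameras put its foot about 1 mm from the nest along y. Along x it sat 1–2 mm towards the fence, inside the 3 mm clearance.
- **Other things:** the top picture shows everything visible on the bench where it was. The tape is partly hidden by the arm there, but the wrist view shows it undisturbed.
- **Robot:** wrist force reads near zero and the gripper is well clear of everything.

**What did not go smoothly:**
- **First lowering:** the leg turned in the grip and touched something, probably the anvil, so I lifted it and set it upright again.
- **First placing:** it left a gap of about 4–5 mm to the anvil. I gripped the leg again while the stamp was cocked and reseated it; a first try with a light grip tilted it, so I used a firm one. The wrist force peaked at about 36 N as the foot pressed on the base plate.
- **Measurement disagreement:** the fixed cameras and the wrist camera differed by 2–5 mm. I settled the final seating by feeling contact with the anvil, fence and base, then checking with the cameras.
- **Not read directly:** I did not measure how far forward the striker finally rests.

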